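Find the step gauge and register it with the twig specimens on the imaging stage

TASK

Load the imaging stage: lift the lids of the three identical pots to find the one that holds the stepped steel gauge, lay the gauge steps up in the stage's leftmost bay (seen from the robot), and lay every wooden twig-specimen block on the table twig up in a bay of its own among the other three, any order. Each piece lies lengthwise towards the far fence and must be pushed fully home, its end flush against the fence and its left side flush against its bay's stop. Finish with a lid properly on every pot, and leave everything else where it is.

Things in the scene. Friction and masses are not known exactly. Their poses are not given: they have to be found in the camera images.
- stage: imaging stage, fixed: dark steel plate 110 (x) x 336 (y) x 8 mm high, x roughly away from the robot, y to its left. Origin: centre of the underside. An aluminium fence stands along the whole far edge, inner face at x = +40 mm. Four side stops stick out from it towards the robot, x = +12 to +40 mm; each is the left wall of a bay. Fence and stops rise 12 mm above the plate
- gauge: step gauge: bare steel bar 56 long (x axis) x 20 wide (y) mm, top in three steps: 20 mm high from x = -28 to -8, 15 mm to x = +10, 10 mm to x = +28; about 120 g. Lies steps up inside one of the three pots. Origin: centre of the underside, z up. Either end may go to the fence
- corner1 (a point): inner corner of bay 1 (leftmost, for the gauge), on the plate's top, where the fence meets the right-hand face of the bay's left stop: x = +40, y = +150, z = 8 mm in the stage's frame, same axes. The bay reaches 72 mm to the right, to the next stop (stops are 8 mm thick)
- corner2 (a point): inner corner of bay 2 (for a specimen block), on the plate's top, where the fence meets the right-hand face of the bay's left stop: x = +40, y = +70, z = 8 mm in the stage's frame, same axes. The bay reaches 72 mm to the right, to the next stop (stops are 8 mm thick)
- corner3 (a point): inner corner of bay 3 (for a specimen block), on the plate's top, where the fence meets the right-hand face of the bay's left stop: x = +40, y = -10, z = 8 mm in the stage's frame, same axes. The bay reaches 72 mm to the right, to the next stop (stops are 8 mm thick)
- corner4 (a point): inner corner of bay 4 (for a specimen block), on the plate's top, where the fence meets the right-hand face of the bay's left stop: x = +40, y = -90, z = 8 mm in the stage's frame, same axes. The bay reaches 78 mm to the right, to the plate's end
- pot1: one of three identical round aluminium pots standing loose on a paper sheet (2 mm thick) at the robot's left: outer diameter 100, inner 92, height 40, floor 5 mm thick; 350 g. One holds the step gauge, one a round cork, one is empty. Origin: centre of the underside, z up
- pot2: one of three identical round aluminium pots standing loose on a paper sheet (2 mm thick) at the robot's left: outer diameter 100, inner 92, height 40, floor 5 mm thick; 350 g. One holds the step gauge, one a round cork, one is empty. Origin: centre of the underside, z up
- pot3: one of three identical round aluminium pots standing loose on a paper sheet (2 mm thick) at the robot's left: outer diameter 100, inner 92, height 40, floor 5 mm thick; 350 g. One holds the step gauge, one a round cork, one is empty. Origin: centre of the underside, z up
- lid1: one of three identical loose aluminium lids, one on each pot: disc 104 across, 5 mm thick, resting on the rim; below it a plug 84 across, 5 mm deep (4 mm play all round); on top a central black knob 20 across, 22 mm high; 70 g. Origin: centre of the disc's underside, above the plug (40 mm above the pot's underside when closed, 5 mm above the table when set down), z up
- lid2: one of three identical loose aluminium lids, one on each pot: disc 104 across, 5 mm thick, resting on the rim; below it a plug 84 across, 5 mm deep (4 mm play all round); on top a central black knob 20 across, 22 mm high; 70 g. Origin: centre of the disc's underside, above the plug (40 mm above the pot's underside when closed, 5 mm above the table when set down), z up
- lid3: one of three identical loose aluminium lids, one on each pot: disc 104 across, 5 mm thick, resting on the rim; below it a plug 84 across, 5 mm deep (4 mm play all round); on top a central black knob 20 across, 22 mm high; 70 g. Origin: centre of the disc's underside, above the plug (40 mm above the pot's underside when closed, 5 mm above the table when set down), z up
- block1: specimen block, there or absent (2 or 3 lie on the table at the robot's right): wooden block 56 long (its x axis) x 28 wide (y) x 14 mm high, with a twig 7 mm thick glued lengthwise on top (to 23 mm above the underside); about 60 g. Origin: centre of the underside, z up. Either end may go to the fence
- block2: specimen block, there or absent (2 or 3 lie on the table at the robot's right): wooden block 56 long (its x axis) x 28 wide (y) x 14 mm high, with a twig 7 mm thick glued lengthwise on top (to 23 mm above the underside); about 60 g. Origin: centre of the underside, z up. Either end may go to the fence
- block3: specimen block, there or absent (2 or 3 lie on the table at the robot's right): wooden block 56 long (its x axis) x 28 wide (y) x 14 mm high, with a twig 7 mm thick glued lengthwise on top (to 23 mm above the underside); about 60 g. Origin: centre of the underside, z up. Either end may go to the fence
- weight: bystander: small brass weight, 28 mm across, 18 mm high, among the specimen blocks. Origin: centre of the underside
- dish: bystander: flat white dish, 90 mm across and 14 mm high, between the robot and the pots. Origin: centre of the underside
- collar: bystander: brass ring 30 mm across, 8 mm high, between the robot and the stage. Origin: centre of the underside
- cork: round cork, 28 mm wide, 14 mm high, lying in one of the pots without the gauge, where it must stay. Origin: centre of one end face
- reagent: bystander: amber jar 52 mm across, 100 mm high, beyond the stage. Origin: centre of the underside
- secateurs: bystander: secateurs about 155 mm long, lying beyond the stage. Origin: under the pivot
Mind the look-alikes: they are no part of the job. Leave any yellow look-alike of the block3 alone. Leave any green look-alike of the lid1 alone.

How it is judged (in metres and radians):
On the way, in this order (a step that is already met when the one before it is completed fails the run):
1. the gauge has been taken out of its pot (horizontal distance between gauge and pot1 above 0.065 m and horizontal distance between gauge and pot2 above 0.065 m and horizontal distance between gauge and pot3 above 0.065 m), for 0.2 s.
2. the gauge and all specimen blocks are seated on the stage (x of gauge in the frame of stage between 0.01 and 0.0135 m and z of gauge in the frame of stage between 0.006 and 0.0105 m and angle between the x axis of each of gauge, block1, block2, block3 and the x axis of stage, either way round below 0.06 rad and angle between each of gauge, block1, block2, block3's own z axis and vertical below 0.1 rad and y of gauge in the frame of stage between 0.138 and 0.1415 m and x of block1 in the frame of stage between 0.01 and 0.0135 m and z of block1 in the frame of stage between 0.006 and 0.0105 m and (y of block1 in the frame of stage between 0.054 and 0.0575 m or y of block1 in the frame of stage between -0.026 and -0.0225 m or y of block1 in the frame of stage between -0.106 and -0.1025 m) and x of block2 in the frame of stage between 0.01 and 0.0135 m and z of block2 in the frame of stage between 0.006 and 0.0105 m and (y of block2 in the frame of stage between 0.054 and 0.0575 m or y of block2 in the frame of stage between -0.026 and -0.0225 m or y of block2 in the frame of stage between -0.106 and -0.1025 m) and x of block3 in the frame of stage between 0.01 and 0.0135 m and z of block3 in the frame of stage between 0.006 and 0.0105 m and (y of block3 in the frame of stage between 0.054 and 0.0575 m or y of block3 in the frame of stage between -0.026 and -0.0225 m or y of block3 in the frame of stage between -0.106 and -0.1025 m)), for 0.2 s.
At the end, for the whole second after the job is handed in: Gauge steps up in the leftmost bay, each specimen block twig up in its own other bay, flat on the plate, within 2 mm of fence and of its bay's stop, square to 0.06 rad; every pot upright (0.06 rad), closed by any lid, level (0.06 rad) and centred to 6 mm; cork in its pot; all at rest (all of step 2 and ((horizontal distance between lid1 and pot1 below 0.006 m and z of lid1 in the frame of pot1 between 0.037 and 0.043 m and angle between lid1's own z axis and vertical below 0.06 rad) or (horizontal distance between lid2 and pot1 below 0.006 m and z of lid2 in the frame of pot1 between 0.037 and 0.043 m and angle between lid2's own z axis and vertical below 0.06 rad) or (horizontal distance between lid3 and pot1 below 0.006 m and z of lid3 in the frame of pot1 between 0.037 and 0.043 m and angle between lid3's own z axis and vertical below 0.06 rad)) and ((horizontal distance between lid1 and pot2 below 0.006 m and z of lid1 in the frame of pot2 between 0.037 and 0.043 m and angle between lid1's own z axis and vertical below 0.06 rad) or (horizontal distance between lid2 and pot2 below 0.006 m and z of lid2 in the frame of pot2 between 0.037 and 0.043 m and angle between lid2's own z axis and vertical below 0.06 rad) or (horizontal distance between lid3 and pot2 below 0.006 m and z of lid3 in the frame of pot2 between 0.037 and 0.043 m and angle between lid3's own z axis and vertical below 0.06 rad)) and ((horizontal distance between lid1 and pot3 below 0.006 m and z of lid1 in the frame of pot3 between 0.037 and 0.043 m and angle between lid1's own z axis and vertical below 0.06 rad) or (horizontal distance between lid2 and pot3 below 0.006 m and z of lid2 in the frame of pot3 between 0.037 and 0.043 m and angle between lid2's own z axis and vertical below 0.06 rad) or (horizontal distance between lid3 and pot3 below 0.006 m and z of lid3 in the frame of pot3 between 0.037 and 0.043 m and angle between lid3's own z axis and vertical below 0.06 rad)) and angle between each of pot1, pot2, pot3's own z axis and vertical below 0.06 rad and linear speed of each of gauge, block1, block2, block3, lid1, lid2, lid3 below 0.01 m/s and horizontal distance between cork and pot3 below 0.046 m); the robot touches nothing.
It fails at once if a bystander (weight, dish, collar, jar, secateurs) is moved more than 5 cm (distance of any of weight, dish, collar, reagent, secateurs from where it was at the start of the episode above 0.05 m).
It fails at once if a pot is moved more than 5 cm or tipped over (distance of any of pot1, pot2, pot3 from where it was at the start of the episode above 0.05 m or angle between any of pot1, pot2, pot3's own z axis and vertical above 0.5 rad).
Of block1, block2, block3 only 2 to 3 are there at a start; the rules pass over those that are not, and their reading is None.
At some moment in a run one of block1, block2, block3 may be knocked a few centimetres aside while the robot is not near it.
It also fails if it takes over 210 s, if anything falls off the work surface, if the arm or the gripper's body presses on something with over 40 N, if the wrist force passes 120 N, or if a joint passes its speed limit or range.

ROBOT

A 7-joint arm with a two-finger parallel gripper is mounted at the origin on the work surface. World frame = base frame: x ahead of the robot, y to its left, z up, the work surface at z = 0. Lengths are in m, angles in degrees, forces in N, time in s.
With the tool pointing down it reaches from about 0.35 to 0.9 m from the base axis. Payload 19.9 kg.
Tool frame: the origin (TCP) lies at the very end of the fingers, on their centre line; the grasp point (between the pads) lies 19 mm behind it (pinch_z is the distance from the TCP to the grasp point, in m); z points along the fingers, y is the line along which they close (so a half turn about z gives the same grasp; the last joint's range is limited). The gripper opens to 94 mm and grips with 3 to 60 N. Pads are 16 mm wide; open, the fingers measure 119 mm over their backs; the gripper's body (75 mm by 177 mm) begins 78 mm behind the grasp point.
Start: joints at [-73.826, 23.915, -0.59, 92.452, 0.269, 63.638, -3.037], TCP at [0.199, 0.593, 0.205] pointing down, gripper open.
Joint ranges: [-161.28, 161.28], [-22.2, 115.67], [-73.04, 71.86], [3.21, 147.25], [-68.34, 248.33], [10.77, 114.83], [-161.83, 161.83]. Speed limits (degrees/s): [108.29, 108.29, 136.94, 136.94, 172.46, 172.46, 172.46].

INTERFACE

Orientations are given as [roll, pitch, yaw] about the fixed x, y, z axes, in that order (R = Rz(yaw) Ry(pitch) Rx(roll)).
In Python, from rig import * gives the robot as it stands. The module is installed in compiled form; this text tells all that it offers.
- The arm moves only by the tool servo_tool, never from a script. Its argument "plan" is a list of rows, each a list of 7 numbers: the shift along the tool's x, y, z normalised to -1 to 1, where 1 is 0.25 m, then the turn, a rotation vector about the tool's x, y, z normalised to -1 to 1, where 1 is 90 degrees, then the opening, from -1 (shut) to 1 (fully open). In form: [[dx, dy, dz, rx, ry, rz, grip], ...]. A call has 1 to 5 rows; each row is the pose to reach, as a shift and turn from the pose commanded when the call began, along the tool's axes at that moment; what a row does not reach only later rows make up. A row lasts 1/10 s, in which the tool goes at most 50 mm and 8.59 degrees, less where a joint would pass 70% of its speed; a pose out of reach is approached as far as the arm can. A call with a number of a shift or a turn outside -1 to 1 is refused whole. A call with a gripper value outside its range is refused whole. The fingers move at their own pace and stop on an object; "squeeze" is the grip in N (left out, the last holds). Time passes only in rows, so rows that repeat a pose let the fingers close. It gives the time, the measured TCP pose, the force, the opening and the grip force at its end, in the units of the state.
- sense(): the state, without advancing time (a new reading comes with each control period).
- read_camera(name): name is "scene" or "top"; returns the picture (420x560x3 uint8, blue, green, red); there is no depth.
- get_calibration(name): a dict with "intrinsics" (3x3 intrinsics, pixels), "rvec" (rotation vector, rad) and "tvec" (3), from world to camera coordinates, as OpenCV has them. Camera axes: x right, y down, z forward; pixel columns grow to the right and rows downward; lengths in m; the calibration is good to about 2 mm. A picture is of the moment at which its call begins. get_calibration takes no time and is no camera call.
- job_done(): hands the job in; it is judged then, once.
The state is a dict: "t": time; "joint_positions": joint angles; "qvel": joint speeds; "joint_efforts": joint torques, N m; "tool_pos": TCP position; "orientation": TCP orientation; "wrist_force": force on the tool from outside, world axes, zero at the start; "ft_torque": the same for the moment, N m; "opening": finger opening in m; "gripper_force": force on a finger pad.
Only numpy, scipy, OpenCV 4.12 (cv2) and the standard library are available. Lean on these libraries where they do the work, as an engineer would, in place of code of your own. Each camera call takes 0.05 s, during which the arm holds its last target. There are 200 camera calls.

## Working session

There is one attempt and no reset: what is moved stays moved. The work goes in short steps, Python scripts to look and compute and a tool call to move; the robot and the scene stay as the last step left them, time stands still between calls to the robot, and variables do not carry over. Pictures are saved under pics/ and viewed, at most 14 in all, crops included, and the job is handed in when it is done.

Besides the shell and the picture viewer there is one more tool, called after "Request:" as a command line: name --pt "numbers of a row" for each row, then --argument value for the rest. servo_tool: Moves the arm, as the interface text tells. Its arguments: {"type":"object","properties":{"plan":{"type":"array","items":{"type":"array","items":{"type":"number"}}},"squeeze":{"type":"number"}},"required":["plan"]}

```bash
mkdir -p pics; cat > h.py <<'E'
from rig import *
import numpy as np, cv2
def cal(n):
    c=get_calibration(n); return np.array(c["intrinsics"],float),np.array(c["rvec"],float).reshape(3,1),np.array(c["tvec"],float).reshape(3,1)
def ray(n,uv,z):
    K,r,t=cal(n); R=cv2.Rodrigues(r)[0]; C=(-R.T@t).ravel()
    d=R.T@np.linalg.inv(K)@np.array([uv[0],uv[1],1.0]); return C+d*(z-C[2])/d[2]
def proj(n,p):
    K,r,t=cal(n); return cv2.projectPoints(np.array(p,float).reshape(-1,1,3),r,t,K,None)[0].reshape(-1,2)
def snap(n,f,crop=None,s=1):
    im=read_camera(n); cv2.imwrite(f"raw_{n}.png",im); o=im
    if crop: o=im[crop[1]:crop[3],crop[0]:crop[2]]
    cv2.imwrite("pics/"+f,cv2.resize(o,None,fx=s,fy=s,interpolation=cv2.INTER_CUBIC)); return im
E
python3 - <<'E'
from h import *
a=snap("scene","s0.png",s=1.4);b=snap("top","t0.png",s=1.4)
for n in("scene","top"):
    K,r,t=cal(n);R=cv2.Rodrigues(r)[0];print(n,K[0,0],(-R.T@t).ravel(),R[2])
print(sense())
E
```

```text
scene 479.66629321398943 [ 0.96416069 -0.67381651  0.94296266] [-0.33256439  0.6177998  -0.71254778]
top 382.63869292992024 [0.43067563 0.10735897 1.21783884] [ 1.08441471e-01  1.28577702e-04 -9.94102827e-01]
{'t': 0.1, 'joint_positions': array([-73.82568185,  23.94433697,  -0.59318406,  92.47995953,
         0.2703454 ,  63.63533144,  -3.03718672]), 'qvel': array([-0.03012528, -0.07050403,  0.02060835, -0.07574137, -0.08185639,
       -0.01544746, -0.03653517]), 'joint_efforts': array([ 2.39401976e-03, -8.52570033e+01,  6.40419982e-01, -4.26691818e+01,
       -4.88802942e-02,  1.64533668e-02,  8.81990059e-05]), 'tool_pos': array([0.19874236, 0.59223636, 0.20490619]), 'orientation': array([-1.79941916e+02,  4.44753164e-03,  1.61450937e+02]), 'wrist_force': array([ 0.64206975,  0.38946764, -0.47756243]), 'ft_torque': array([ 0.03068421,  0.0039906 , -0.00931155]), 'gripper_force': 0.0, 'opening': 0.09356955596776972}
```

View pics/s0.png

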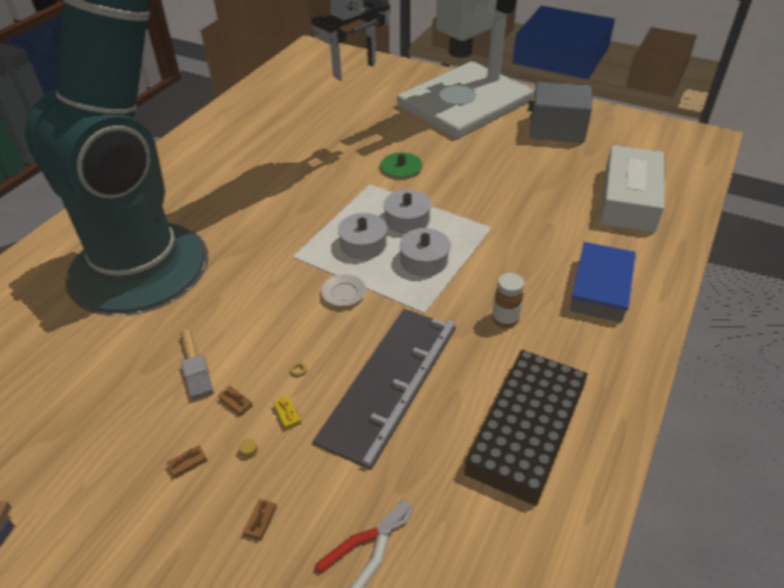

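View pics/t0.png

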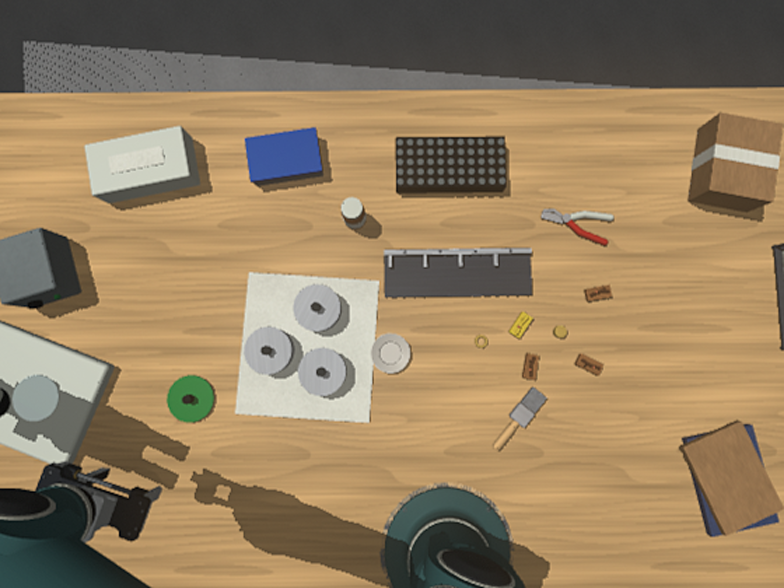

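Scene view (1.4x): pots at (362,235), (407,210) and (425,250), stage at (390,385), brown blocks at (235,400), (187,461) and (260,519). The yellow look-alike is at (287,412) and the green lid at (401,165).
In the top view, the brown blocks are at (598,293), (531,366) and (589,364), and the yellow one at (521,325) is to be left. The grey lids are at (318,306), (270,350) and (324,373), and the green one at (190,399) is to be left. Three brown blocks with a dark twig and three grey lids match the description.

```bash
cat > meas.py <<'E'
from h import *
def blob(im,n,uv,w,z,mask=None):
    x0,y0=int(uv[0]-w),int(uv[1]-w); c=cv2.resize(im[y0:y0+2*w,x0:x0+2*w],None,fx=4,fy=4,interpolation=cv2.INTER_CUBIC)
    m=mask(c); cs,_=cv2.findContours(m,cv2.RETR_EXTERNAL,cv2.CHAIN_APPROX_NONE)
    k=max(cs,key=cv2.contourArea); return (cv2.convexHull(k).reshape(-1,2)+.5)/4-.5+[x0,y0]
def fg(c): # darker & not wood
    h=cv2.cvtColor(c,cv2.COLOR_BGR2HSV); return ((h[...,2]<135)*255).astype(np.uint8)
def gray(c):
    h=cv2.cvtColor(c,cv2.COLOR_BGR2HSV); return ((h[...,2]<190)&(h[...,2]>20)*255).astype(np.uint8)*255
def wpts(n,k,z): return np.array([ray(n,p,z)[:2] for p in k],np.float32)
E
python3 - <<'E'
from meas import *
im=cv2.imread("raw_top.png")
for p in [(427,209),(379,261),(421,260)]:
    x,y=p; print(p,"px",im[y,x],im[y-14,x-14])
    k=blob(im,"top",p,14,.01,fg); r=cv2.minAreaRect(wpts("top",k,.012)); print(r)
for p in [(227,218.5),(193,250),(231.5,266)]:
    k=blob(im,"top",p,24,.047,gray); e=cv2.fitEllipse(wpts("top",k,.047)); print("lid",e)
    k=blob(im,"top",p,12,.06,lambda c:((c.max(2)<70)*255).astype(np.uint8)); print("  knob",wpts("top",k,.067).mean(0),cv2.minAreaRect(wpts("top",k,.067)))
# stage
s=im[165:225,265:390]; cv2.imwrite("pics/c0.png",np.hstack([cv2.resize(s,None,fx=6,fy=6,interpolation=cv2.INTER_CUBIC)]))
E
```

```text
(427, 209) px [35 53 72] [103 150 187]
((0.5666316747665405, -0.3532344102859497), (0.021760819479823112, 0.049054451286792755), 13.02231502532959)
(379, 261) px [42 63 88] [101 147 182]
((0.3988347351551056, -0.18896259367465973), (0.02579480968415737, 0.058155421167612076), 79.12030792236328)
(421, 260) px [42 64 90] [ 96 140 174]
((0.3992018401622772, -0.3208380937576294), (0.06084552779793739, 0.027529850602149963), 58.34696578979492)
lid ((0.5250445604324341, 0.2690499722957611), (0.10899581015110016, 0.13291963934898376), 148.32444763183594)
  knob [0.5304402  0.27896366] ((0.5305072665214539, 0.2794930040836334), (0.019626542925834656, 0.016000352799892426), 56.57915115356445)
lid ((0.4261334538459778, 0.36659911274909973), (0.11136707663536072, 0.15622161328792572), 144.3560028076172)
  knob [0.43854937 0.38478786] ((0.43814873695373535, 0.38356712460517883), (0.022262992337346077, 0.015062673017382622), 79.68153381347656)
lid ((0.39981183409690857, 0.2756863236427307), (0.11393005400896072, 0.17759446799755096), 149.88340759277344)
  knob [0.39282617 0.2673541 ] ((0.3918067514896393, 0.2674028277397156), (0.016898049041628838, 0.018234679475426674), 44.70100784301758)
```

View pics/c0.png

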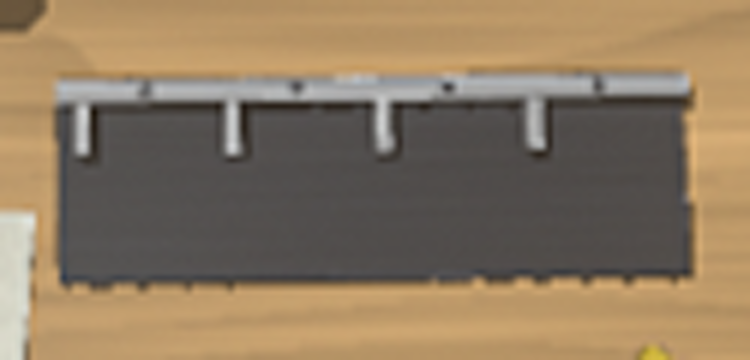

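The crop shows the stage: fence along the top, stops at x≈85, 233, 385 and 537, and the plate's near edge running (62,283)-(690,278).

```bash
cat > go.py <<'E'
from scipy.spatial.transform import Rotation as Ro
from h import *
def plan(*wps, s=None, start=None):
    "wps: (x,y,z,yaw,opening) -> prints call numbers; each call <=0.24 m, <=40 deg"
    if start is None:
        st=sense(); p=np.array(st['tool_pos']);R=Ro.from_euler('xyz',st['orientation'],degrees=True)
        print("at",np.round(p,4),np.round(st['orientation'],2),"op",round(st['opening'],4),"t",round(st['t'],1),"F",np.round(st['wrist_force'],1))
    else: p=np.array(start[:3]);R=Ro.from_euler('xyz',[180,0,start[3]],degrees=True)
    for x,y,z,yaw,g in wps:
        q=np.array([x,y,z]);Rt=Ro.from_euler('xyz',[180,0,yaw],degrees=True)
        rv=(R.inv()*Rt).as_rotvec(degrees=True); n=int(np.ceil(max(np.linalg.norm(q-p)/.24,np.linalg.norm(rv)/38,1e-3)))
        for i in range(n):
            p2=p+(q-p)/n; d=R.inv().apply(p2-p)/.25
            print(np.round(np.r_[d,rv/n/90,g],3).tolist(),"rows>=",round(max(np.linalg.norm(p2-p)/.05,np.linalg.norm(rv/n)/8.59),1))
            p=p2;R=R*Ro.from_rotvec(rv/n,degrees=True)
        R=Rt
E
python3 - <<'E'
from meas import *
from go import *
f=lambda a,b:(265+(a+.5)/6-.5,165+(b+.5)/6-.5)
for nm,z,a,b in [("near",.008,(62,283),(690,278)),("far",.020,(57,82),(690,74)),("fence in",.02,(60,103),(690,99))]:
    A=ray("top",f(*a),z)[:2];B=ray("top",f(*b),z)[:2];d=A-B;print(nm,A,B,np.degrees(np.arctan2(-d[0],d[1])),np.linalg.norm(d))
for x in (93,242,394,546): print("stop right face",ray("top",f(x,130),.02)[:2])
im=cv2.imread("raw_top.png")
hs=cv2.HoughCircles(cv2.GaussianBlur(cv2.cvtColor(im,6),(3,3),0),cv2.HOUGH_GRADIENT_ALT,1,20,param1=150,param2=.6,minRadius=13,maxRadius=22)
for c in hs[0]: print(c,ray("top",c[:2],.047)[:2],c[2]/382.6*1.17)
plan((.5305,.279,.16,180,0.1))
E
```

```text
near [0.55740588 0.13072808] [ 0.55761512 -0.20202401] 0.03602955770297154 0.3327521535029974
far [0.66320727 0.13258645] [ 0.66500812 -0.20274474] 0.3076966295799493 0.3353360212752266
fence in [0.65191584 0.13105525] [ 0.65157876 -0.20227637] -0.057939989362234046 0.3333317867083773
stop right face [0.6373171  0.11369131]
stop right face [0.63673144 0.03496191]
stop right face [ 0.63613406 -0.04534281]
stop right face [ 0.63553675 -0.12563758]
[190.       250.        18.054623] [0.43815854 0.3890757 ] 0.05521147
[485.       364.        17.521984] [ 0.09759351 -0.48683877] 0.053582646
[138.      284.       17.41351] [0.33730861 0.54399195] 0.053250927
[279.       252.        15.798038] [0.43013469 0.11819633] 0.048310775
[230.       265.        17.638905] [0.39204855 0.26696061] 0.053940192
[226.       220.        17.210304] [0.52896498 0.28026936] 0.052629523
[ 25.       284.        16.915894] [0.33976471 0.88494872] 0.051729206
[513.       131.        19.373972] [ 0.80331328 -0.62065242] 0.059246067
[281.      283.       16.57119] [0.3371729  0.11275769] 0.050675094
[123.       106.        18.281515] [0.89428993 0.61030681] 0.05590531
[379.       400.        16.529673] [-0.00146533 -0.17099191] 0.050548136
[377.       370.        18.037281] [ 0.08281415 -0.16803101] 0.055158436
at [0.1987 0.5922 0.2049] [-179.94    0.    161.45] op 0.0936 t 0.1 F [ 0.6  0.4 -0.5]
[-0.828, -0.383, 0.09, -0.0, -0.0, -0.103, 0.1] rows>= 4.6
[-0.378, -0.256, 0.045, -0.0, -0.0, -0.103, 0.1] rows>= 2.3
```

Request:
servo_tool --pt "-0.828 -0.383 0.09 0 0 -0.103 0.1" --pt "-0.828 -0.383 0.09 0 0 -0.103 0.1" --pt "-0.828 -0.383 0.09 0 0 -0.103 0.1" --pt "-0.828 -0.383 0.09 0 0 -0.103 0.1" --pt "-0.828 -0.383 0.09 0 0 -0.103 0.1"

```text
t: 0.6
tool_pos: [0.3672, 0.4326, 0.1825]
orientation: [-179.9, 0.0, 170.5]
wrist_force: [-0.1, -0.2, 0.1]
opening: 0.0575
gripper_force: 0.0
```

```bash
sed -i 's/p2=p+(q-p)\/n;/p2=p+(q-p)\/(n-i);/' go.py; python3 -c "
from go import *
plan((.530,.2795,.12,180,0),(.530,.2795,.051,180,0))"
```

```text
at [0.3672 0.4326 0.1825] [-1.7993e+02  3.0000e-02  1.7054e+02] op 0.0575 t 0.6 F [-0.1 -0.2  0.1]
[-0.743, -0.497, 0.251, -0.001, 0.0, -0.105, 0.0] rows>= 4.6
[0.0, -0.0, 0.276, 0.0, 0.0, 0.0, 0.0] rows>= 1.4
```

Request:
servo_tool --pt "-0.743 -0.497 0.25 0 0 -0.105 0" --pt "-0.743 -0.497 0.25 0 0 -0.105 0" --pt "-0.743 -0.497 0.25 0 0 -0.105 0" --pt "-0.743 -0.497 0.25 0 0 -0.105 0" --pt "-0.743 -0.497 0.25 0 0 -0.105 0"

```text
t: 1.1
tool_pos: [0.5296, 0.2803, 0.1194]
orientation: [-179.9, -0.0, -179.9]
wrist_force: [-0.2, 1.1, 0.3]
opening: 0.0468
gripper_force: 0.0
```

Request:
servo_tool --pt "0 0 0.15 0 0 0 0" --pt "0 0 0.2 0 0 0 0" --pt "0 0 0.25 0 0 0 0" --pt "0 0 0.25 0 0 0 0"

```text
t: 1.5
tool_pos: [0.5268, 0.2839, 0.057]
orientation: [-180.0, -0.1, -179.7]
wrist_force: [-0.3, -0.0, 0.2]
opening: 0.0469
gripper_force: 0.0
```

```bash
python3 -c "
from go import *
plan((.530,.2795,.051,180,0))
u=proj('scene',[.53,.28,.05])[0].astype(int);print(u)
snap('scene','s1.png',(u[0]-90,u[1]-70,u[0]+90,u[1]+70),4)"
```

```text
at [0.5268 0.2839 0.057 ] [-1.7996e+02 -1.0000e-01 -1.7974e+02] op 0.0469 t 1.5 F [-0.3 -0.   0.2]
[-0.013, -0.018, 0.024, -0.001, -0.001, 0.003, 0.0] rows>= 0.2
[302 173]
```

View pics/s1.png

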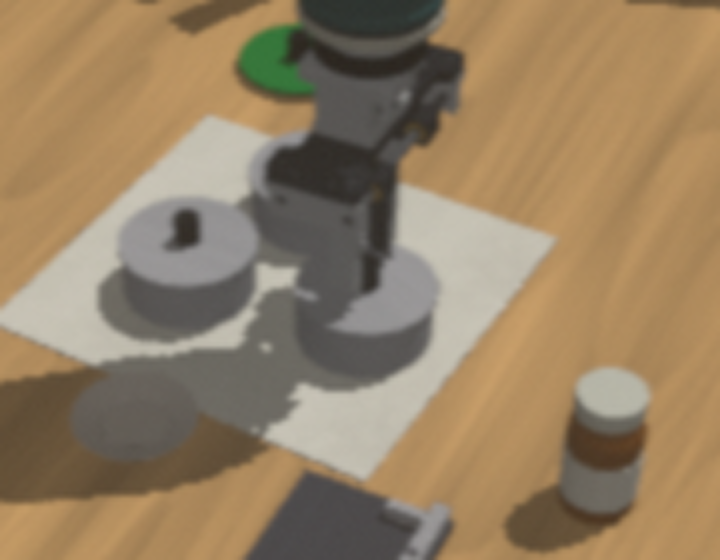

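The fingers are straddling the knob of the far pot, at crop (370,270).

Request:
servo_tool --pt "-0.008 -0.012 0.024 0 0 0 0" --pt "-0.008 -0.012 0.024 0 0 0 0" --pt "-0.008 -0.012 0.024 0 0 0 0"

```text
t: 1.85
tool_pos: [0.5301, 0.2804, 0.0524]
orientation: [180.0, 0.0, -179.8]
wrist_force: [-0.1, -0.0, -0.9]
opening: 0.047
gripper_force: 0.0
```

Request:
servo_tool --pt "0 0 0 0 0 0 -1" --pt "0 0 0 0 0 0 -1" --pt "0 0 0 0 0 0 -1" --pt "0 0 0 0 0 0 -1" --pt "0 0 0 0 0 0 -1" --squeeze 20

```text
t: 2.35
tool_pos: [0.53, 0.2804, 0.0521]
orientation: [180.0, 0.0, -179.8]
wrist_force: [-1.3, 0.1, 1.3]
opening: 0.0192
gripper_force: 20.0
```

Request:
servo_tool --pt "0 0 -0.15 0 0 0 -1" --pt "0 0 -0.3 0 0 0 -1" --pt "-0.15 0.2 -0.3 0 0 0 -1" --pt "-0.25 0.4 -0.3 0 0 0 -1" --pt "-0.3 0.56 -0.3 0 0 0 -1"

```text
t: 2.85
tool_pos: [0.6025, 0.412, 0.1275]
orientation: [180.0, 0.1, -179.9]
wrist_force: [-0.2, 0.1, 0.3]
opening: 0.0193
gripper_force: 20.0
```

```bash
cat > two.py <<'E'
from go import *
import sys
def two(p,f,w=45,s=6):
    o=[]
    for n in("scene","top"):
        im=read_camera(n); cv2.imwrite(f"raw_{n}.png",im); u=np.round(proj(n,p)[0]).astype(int); print(n,"crop origin",u-w)
        c=cv2.copyMakeBorder(im,w,w,w,w,cv2.BORDER_CONSTANT)[u[1]:u[1]+2*w,u[0]:u[0]+2*w]
        o.append(cv2.resize(c,None,fx=400/(2*w),fy=400/(2*w),interpolation=cv2.INTER_CUBIC))
    cv2.imwrite("pics/"+f,np.hstack(o))
E
python3 -c "
from two import *
two([.53,.28,.03],'p1.png')
plan((.530,.2804,.12,180,-1),(.530,.2804,.052,180,-1))"
```

```text
scene crop origin [257 134]
top crop origin [182 175]
at [0.6002 0.4176 0.1255] [ 1.7988e+02 -7.0000e-02 -1.7953e+02] op 0.0196 t 3.0 F [-1.3 -0.1 -1.1]
[0.285, -0.547, 0.021, 0.001, -0.001, 0.005, -1.0] rows>= 3.1
[0.0, -0.0, 0.272, 0.0, 0.0, 0.0, -1.0] rows>= 1.4
```

View pics/p1.png

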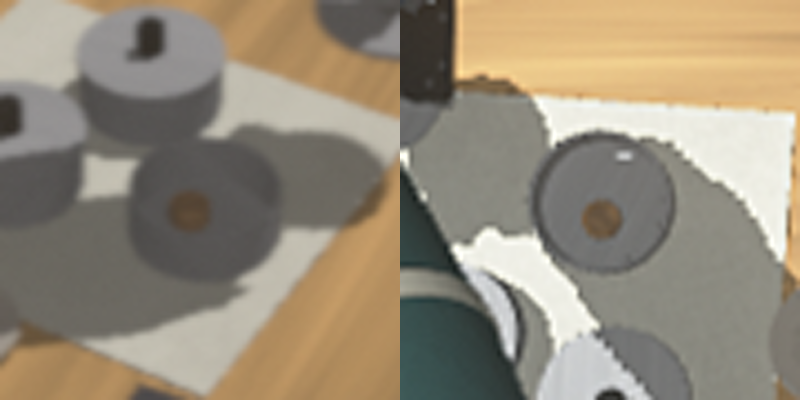

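The pot at right crop (603,202) holds the cork, so this lid goes back where it was.

Request:
servo_tool --pt "0.1 -0.2 0.02 0 0 0.005 -1" --pt "0.2 -0.4 0.02 0 0 0.005 -1" --pt "0.285 -0.547 0.02 0 0 0.005 -1" --pt "0.285 -0.547 0.02 0 0 0.005 -1" --pt "0.285 -0.547 0.02 0 0 0.005 -1"

```text
t: 3.45
tool_pos: [0.53, 0.2732, 0.1225]
orientation: [180.0, 0.0, 179.6]
wrist_force: [1.0, 1.1, -0.0]
opening: 0.0197
gripper_force: 20.0
```

```bash
python3 -c "
from go import *
print(ray('top',(227.7,220.4),.042))
plan((.530,.2804,.052,180,-1))"
```

```text
[0.52810923 0.27575621 0.042     ]
at [0.53   0.2732 0.1225] [1.8000e+02 2.0000e-02 1.7963e+02] op 0.0197 t 3.5 F [ 1.   1.1 -0. ]
[0.0, 0.029, 0.282, 0.0, 0.0, -0.004, -1.0] rows>= 1.4
```

Request:
servo_tool --pt "0 0 0.1 0 0 0 -1" --pt "0 0 0.1 0 0 0 -1" --pt "0 0 0.1 0 0 0 -1" --pt "0 0 0.1 0 0 0 -1"

```text
t: 3.85
tool_pos: [0.5306, 0.275, 0.0976]
orientation: [180.0, 0.0, 179.7]
wrist_force: [-0.8, 0.4, -0.5]
opening: 0.0196
gripper_force: 20.0
```

```bash
python3 -c "
from go import *
plan((.530,.2804,.052,180,-1))"
```

```text
at [0.5306 0.275  0.0976] [1.7998e+02 3.0000e-02 1.7975e+02] op 0.0196 t 3.9 F [-0.8  0.4 -0.5]
[0.003, 0.022, 0.182, 0.0, 0.0, -0.003, -1.0] rows>= 0.9
```

Request:
servo_tool --pt "0.003 0.021 0.08 0 0 0 -1" --pt "0.003 0.021 0.12 0 0 0 -1" --pt "0.003 0.021 0.12 0 0 0 -1" --pt "0.003 0.021 0.12 0 0 0 -1"

```text
t: 4.25
tool_pos: [0.5297, 0.2794, 0.0674]
orientation: [-180.0, 0.0, 179.7]
wrist_force: [-0.6, -0.4, -0.4]
opening: 0.0194
gripper_force: 20.0
```

Request:
servo_tool --pt "0 0 0.03 0 0 0 -1" --pt "0 0 0.06 0 0 0 -1" --pt "0 0 0.06 0 0 0 -1" --pt "0 0 0.06 0 0 0 -1"

```text
t: 4.65
tool_pos: [0.5293, 0.2794, 0.0518]
orientation: [-180.0, -0.0, 179.7]
wrist_force: [-0.5, 0.0, -0.0]
opening: 0.0194
gripper_force: 20.0
```

Request:
servo_tool --pt "0 0 0 0 0 0 0" --pt "0 0 0 0 0 0 0" --pt "0 0 0 0 0 0 0" --pt "0 0 -0.15 0 0 0 0" --pt "0 0 -0.3 0 0 0 0"

```text
t: 5.15
tool_pos: [0.5289, 0.2792, 0.1273]
orientation: [-179.9, -0.1, 179.7]
wrist_force: [-0.6, -0.0, 0.2]
opening: 0.047
gripper_force: 0.0
```

Request:
servo_tool --pt "0.18 0.2 0 0 0 0 0" --pt "0.36 0.38 0 0 0 0 0" --pt "0.36 0.428 0 0 0 0 0" --pt "0.36 0.428 0 0 0 0 0" --pt "0.36 0.428 0 0 0 0 0"

```text
t: 5.65
tool_pos: [0.4396, 0.3875, 0.127]
orientation: [-180.0, 0.0, 179.8]
wrist_force: [1.4, 0.4, -0.9]
opening: 0.0468
gripper_force: 0.0
```

```bash
python3 -c "
from two import *
two([.53,.28,.03],'p2.png')
plan((.4385,.387,.052,180,0))"
```

```text
scene crop origin [257 134]
top crop origin [182 175]
at [0.4408 0.386  0.1269] [-1.7997e+02  2.0000e-02  1.7964e+02] op 0.0471 t 5.8 F [1.3 0.3 0.6]
[0.009, 0.004, 0.3, -0.0, 0.0, -0.004, 0.0] rows>= 1.5
```

View pics/p2.png

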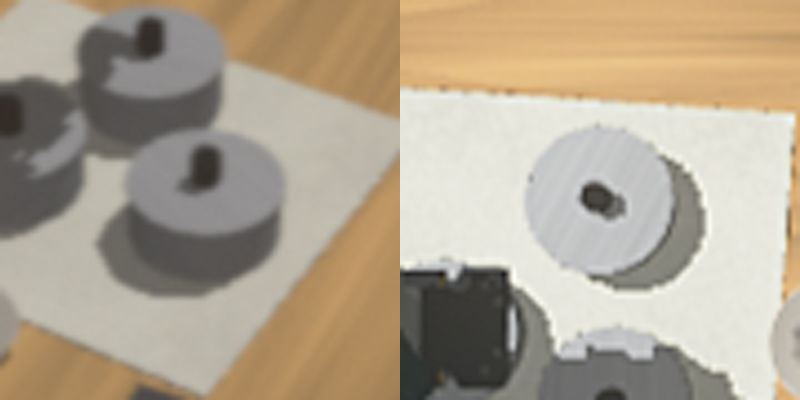

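The first pot's lid is seated level again, with its disc centred at right crop (600,200).

Request:
servo_tool --pt "0.009 0.004 0.12 0 0 0 0" --pt "0.009 0.004 0.24 0 0 0 0" --pt "0.009 0.004 0.3 0 0 0 0" --pt "0.009 0.004 0.3 0 0 0 0" --pt "0.009 0.004 0.3 0 0 0 0"

```text
t: 6.25
tool_pos: [0.4385, 0.3878, 0.0527]
orientation: [180.0, 0.0, 179.7]
wrist_force: [-1.2, 1.1, 0.5]
opening: 0.0468
gripper_force: 0.0
```

Request:
servo_tool --pt "0 0 0 0 0 0 -1" --pt "0 0 0 0 0 0 -1" --pt "0 0 0 0 0 0 -1" --pt "0 0 0 0 0 0 -1" --pt "0 0 0 0 0 0 -1"

```text
t: 6.75
tool_pos: [0.4379, 0.3881, 0.0524]
orientation: [180.0, 0.0, 179.7]
wrist_force: [-1.1, -1.4, 5.3]
opening: 0.0192
gripper_force: 20.0
```

Request:
servo_tool --pt "0 0 -0.15 0 0 0 -1" --pt "0 0 -0.3 0 0 0 -1" --pt "-0.18 0.06 -0.3 0 0 0 -1" --pt "-0.36 0.12 -0.3 0 0 0 -1" --pt "-0.528 0.168 -0.3 0 0 0 -1"

```text
t: 7.25
tool_pos: [0.5716, 0.4301, 0.1275]
orientation: [180.0, 0.0, 179.8]
wrist_force: [-0.5, 0.8, -0.3]
opening: 0.0194
gripper_force: 20.0
```

```bash
python3 -c "
from two import *
two([.44,.387,.03],'p3.png')
plan((.57,.43,.127,180,-1))"
```

```text
scene crop origin [246 105]
top crop origin [147 204]
at [0.5742 0.4286 0.1257] [-1.7994e+02  7.0000e-02  1.7956e+02] op 0.0195 t 7.3 F [-0.6 -1.7 -0.5]
[0.017, 0.005, -0.005, -0.001, 0.001, -0.005, -1.0] rows>= 0.1
```

View pics/p3.png

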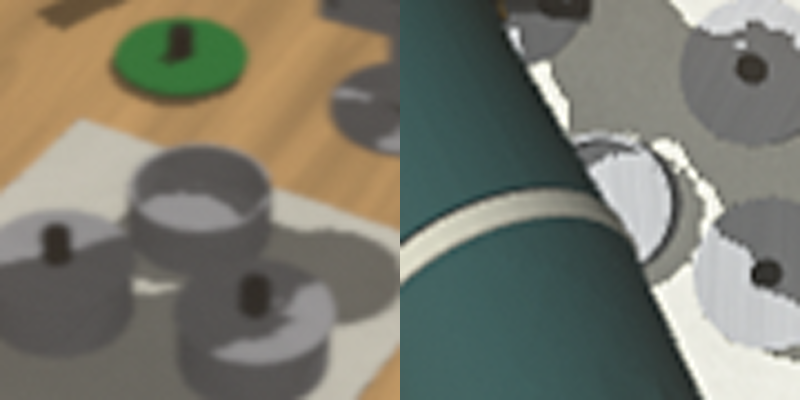

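The second pot is empty: its floor is bare in both crops. By elimination the third pot holds the gauge. This lid goes back first.

Request:
servo_tool --pt "0.18 -0.055 0 0 0 0 -1" --pt "0.36 -0.11 0 0 0 0 -1" --pt "0.5 -0.155 0 0 0 0 -1" --pt "0.533 -0.167 0 0 0 0 -1" --pt "0.533 -0.167 0 0 0 0 -1"

```text
t: 7.85
tool_pos: [0.4354, 0.3883, 0.1274]
orientation: [180.0, 0.0, 179.8]
wrist_force: [0.9, -0.0, -0.4]
opening: 0.0194
gripper_force: 20.0
```

Request:
servo_tool --pt "0 0 0.1 0 0 0 -1" --pt "0 0 0.2 0 0 0 -1" --pt "0 0 0.2 0 0 0 -1" --pt "0 0 0.2 0 0 0 -1"

```text
t: 8.25
tool_pos: [0.4373, 0.3883, 0.0771]
orientation: [-180.0, -0.0, 179.7]
wrist_force: [0.1, 0.4, 0.3]
opening: 0.0192
gripper_force: 20.0
```

```bash
python3 -c "
from go import *
plan((.4379,.3881,.052,180,-1))"
```

```text
at [0.4373 0.3883 0.0771] [-1.7997e+02 -1.0000e-02  1.7968e+02] op 0.0192 t 8.2 F [0.1 0.4 0.3]
[-0.002, -0.001, 0.101, -0.0, -0.0, -0.004, -1.0] rows>= 0.5
```

Lower and release, lift, then go to the third pot at about (0.392, 0.268).

Request:
servo_tool --pt "0 0 0.05 0 0 0 -1" --pt "0 0 0.08 0 0 0 -1" --pt "0 0 0.1 0 0 0 -1" --pt "0 0 0.1 0 0 0 -1" --pt "0 0 0.1 0 0 0 -1"

```text
t: 8.75
tool_pos: [0.4365, 0.3882, 0.0519]
orientation: [-180.0, -0.0, 179.7]
wrist_force: [-0.2, 0.1, -1.3]
opening: 0.0192
gripper_force: 20.0
```

Request:
servo_tool --pt "0 0 0 0 0 0 0" --pt "0 0 0 0 0 0 0" --pt "0 0 0 0 0 0 0" --pt "0 0 -0.15 0 0 0 0" --pt "0 0 -0.3 0 0 0 0"

```text
t: 9.25
tool_pos: [0.436, 0.3877, 0.1273]
orientation: [-179.9, -0.1, 179.7]
wrist_force: [1.0, 0.5, 0.9]
opening: 0.0474
gripper_force: 0.0
```

Request:
servo_tool --pt "0.08 -0.2 0 0 0 0 0" --pt "0.16 -0.4 0 0 0 0 0" --pt "0.183 -0.481 0 0 0 0 0" --pt "0.183 -0.481 0 0 0 0 0" --pt "0.183 -0.481 0 0 0 0 0"

```text
t: 9.75
tool_pos: [0.3904, 0.2684, 0.1275]
orientation: [180.0, 0.0, 179.7]
wrist_force: [0.7, 0.3, -0.7]
opening: 0.0469
gripper_force: 0.0
```

```bash
python3 -c "
from two import *
two([.42,.33,.03],'p4.png',55)
plan((.392,.2675,.052,180,0))"
```

```text
scene crop origin [222 103]
top crop origin [155 201]
at [0.3905 0.2692 0.1271] [1.7998e+02 3.0000e-02 1.7976e+02] op 0.0468 t 9.8 F [-0.6 -0.2 -0.4]
[-0.006, -0.007, 0.3, 0.0, 0.0, -0.003, 0.0] rows>= 1.5
```

View pics/p4.png

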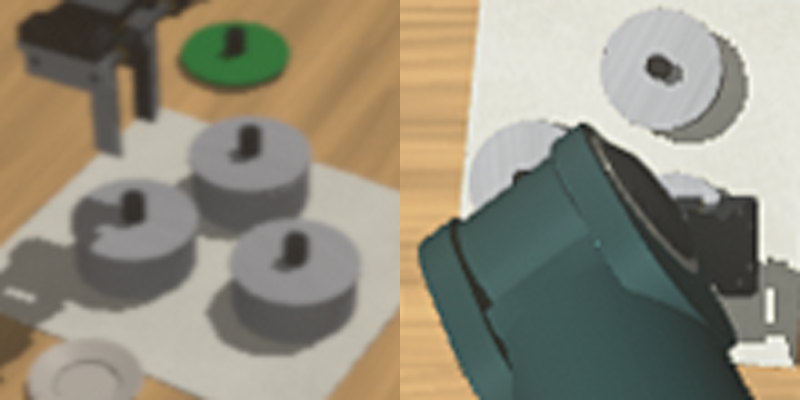

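Both lids are seated level (left crop, (250,155) and (295,262)). Now the third lid.

Request:
servo_tool --pt "-0.006 -0.006 0.12 0 0 0 0" --pt "-0.006 -0.006 0.24 0 0 0 0" --pt "-0.006 -0.006 0.3 0 0 0 0" --pt "-0.006 -0.006 0.3 0 0 0 0" --pt "-0.006 -0.006 0.3 0 0 0 0"

```text
t: 10.35
tool_pos: [0.3918, 0.2673, 0.0521]
orientation: [-180.0, -0.0, 179.8]
wrist_force: [-0.5, 0.4, 0.4]
opening: 0.047
gripper_force: 0.0
```

Request:
servo_tool --pt "0 0 0 0 0 0 -1" --pt "0 0 0 0 0 0 -1" --pt "0 0 0 0 0 0 -1" --pt "0 0 0 0 0 0 -1" --pt "0 0 0 0 0 0 -1"

```text
t: 10.85
tool_pos: [0.3919, 0.2669, 0.0523]
orientation: [180.0, 0.0, 179.7]
wrist_force: [-1.1, 0.1, 7.1]
opening: 0.0195
gripper_force: 20.0
```

Request:
servo_tool --pt "0 0 -0.15 0 0 0 -1" --pt "0 0 -0.25 0 0 0 -1" --pt "0.11 0.17 -0.25 0 0 0 -1" --pt "0.22 0.34 -0.25 0 0 0 -1" --pt "0.308 0.49 -0.25 0 0 0 -1"

```text
t: 11.35
tool_pos: [0.3138, 0.3912, 0.1149]
orientation: [180.0, 0.0, 179.7]
wrist_force: [0.6, 0.1, -0.4]
opening: 0.0192
gripper_force: 20.0
```

Request:
servo_tool --pt "0 0 0 0 0 0 -1" --pt "0 0 0.15 0 0 0 -1" --pt "0 0 0.3 0 0 0 -1" --pt "0 0 0.3 0 0 0 -1"

```text
t: 11.75
tool_pos: [0.3137, 0.3872, 0.036]
orientation: [-179.7, -0.2, 179.7]
wrist_force: [-0.2, -0.4, 1.2]
opening: 0.0193
gripper_force: 20.0
```

```bash
python3 -c "
from two import *
two([.385,.28,.03],'p5.png')
plan((.315,.39,.017,180,-1))"
```

```text
scene crop origin [213 120]
top crop origin [181 222]
at [0.3154 0.3893 0.0399] [-1.7994e+02 -3.0000e-02  1.7970e+02] op 0.0196 t 11.8 F [-0.   0.8  0.3]
[0.001, 0.003, 0.092, -0.001, -0.0, -0.003, -1.0] rows>= 0.5
```

View pics/p5.png

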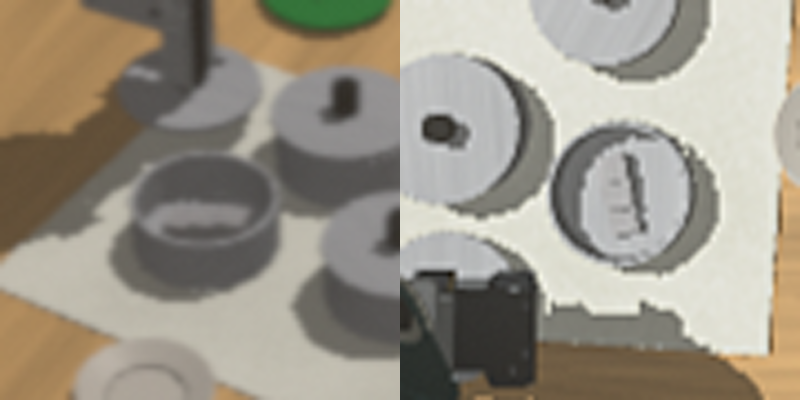

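The gauge lies in the third pot, at right crop (625,195), long axis roughly along world x. I'll set the lid down and enlarge.

Request:
servo_tool --pt "0 0 0.05 0 0 0 -1" --pt "0 0 0.085 0 0 0 -1" --pt "0 0 0.085 0 0 0 -1" --pt "0 0 0.085 0 0 0 -1"

```text
t: 12.25
tool_pos: [0.3153, 0.3896, 0.0184]
orientation: [-180.0, -0.0, 179.7]
wrist_force: [0.0, 0.7, -0.7]
opening: 0.019
gripper_force: 20.0
```

Request:
servo_tool --pt "0 0 0 0 0 0 0" --pt "0 0 0 0 0 0 0" --pt "0 0 0 0 0 0 0" --pt "0 0 -0.15 0 0 0 0" --pt "0 0 -0.35 0 0 0 0"

```text
t: 12.75
tool_pos: [0.3143, 0.3883, 0.1053]
orientation: [-179.8, -0.1, 179.7]
wrist_force: [0.1, 0.5, 0.5]
opening: 0.0468
gripper_force: 0.0
```

```bash
python3 -c "
from two import *
a=sense();print(a['tool_pos'],a['wrist_force'])
o=[]
for n,p,w in(('top',[.388,.27,.02],18),('scene',[.388,.27,.02],22)):
    im=read_camera(n);cv2.imwrite(f'raw_{n}.png',im);u=np.round(proj(n,p)[0]).astype(int);print(n,u-w)
    o.append(cv2.resize(im[u[1]-w:u[1]+w,u[0]-w:u[0]+w],(400,400),interpolation=cv2.INTER_CUBIC))
cv2.imwrite('pics/g.png',np.hstack(o))
"
```

```text
[0.31434067 0.38834866 0.10526468] [0.11313717 0.47309104 0.52153047]
top [212 248]
scene [236 147]
```

View pics/g.png

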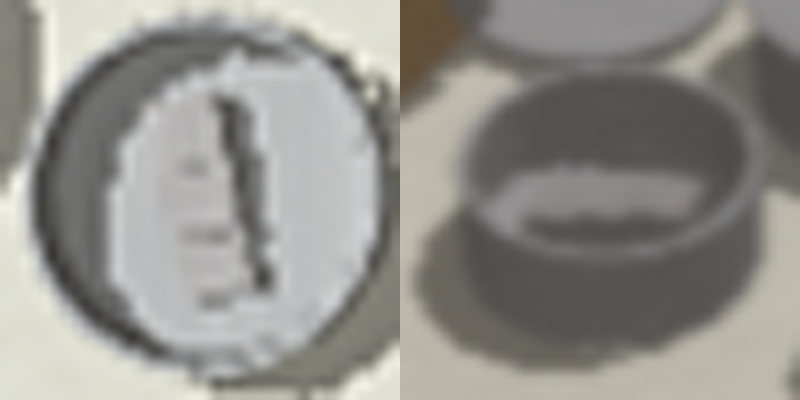

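```bash
python3 -c "
from go import *
f=lambda a,b:ray('top',(212+a/11.11-.5,248+b/11.11-.5),.022)[:2]
c=f(202,197);print('c',c,'pot',ray('top',(212+210/11.11-.5,248+195/11.11-.5),.042))
l=f(155,95)-f(187,305);r=f(215,92)-f(250,292);a=[np.degrees(np.arctan2(v[1],v[0])) for v in(l,r)];print(a,np.linalg.norm(l))
A=np.mean(a);g=c-.015*np.array([np.cos(np.radians(A)),np.sin(np.radians(A))]);print(g)
plan((.315,.389,.13,180,-.23),(g[0],g[1],.13,180+A,-.23),(g[0],g[1],.011,180+A,-.23))"
```

```text
c [0.39052028 0.27134814] pot [0.39171869 0.26641759 0.042     ]
[np.float64(9.207345749696207), np.float64(10.385837919944537)] 0.058765013567738396
[0.37573901 0.26879588]
at [0.317  0.3919 0.1111] [179.64   0.26 179.71] op 0.0467 t 12.8 F [-0.1  0.  -0.6]
[0.008, -0.011, -0.076, 0.004, 0.003, -0.003, -0.23] rows>= 0.4
[-0.243, -0.481, -0.0, 0.0, 0.0, -0.109, -0.23] rows>= 2.7
[0.0, -0.0, 0.476, 0.0, 0.0, 0.0, -0.23] rows>= 2.4
```

Request:
servo_tool --pt "0 0 -0.08 0 0 0 -0.2" --pt "-0.12 -0.25 -0.08 0 0 -0.06 -0.2" --pt "-0.235 -0.45 -0.08 0 0 -0.11 -0.2" --pt "-0.24 -0.485 -0.08 0 0 -0.11 -0.2" --pt "-0.24 -0.485 -0.08 0 0 -0.11 -0.2"

```text
t: 13.35
tool_pos: [0.3764, 0.2639, 0.1258]
orientation: [-179.9, 0.0, -170.7]
wrist_force: [-0.7, 0.8, 0.1]
opening: 0.0375
gripper_force: 0.0
```

Request:
servo_tool --pt "0 0 0.1 0 0 0 -0.2" --pt "0 0 0.2 0 0 0 -0.2" --pt "0 0 0.25 0 0 0 -0.2" --pt "0 0 0.25 0 0 0 -0.2" --pt "0 0 0.25 0 0 0 -0.2"

```text
t: 13.85
tool_pos: [0.3747, 0.2684, 0.0637]
orientation: [-180.0, 0.0, -170.4]
wrist_force: [0.8, -0.1, 0.9]
opening: 0.0379
gripper_force: 0.0
```

```bash
python3 -c "
from go import *
plan((.3757,.2688,.011,189.8,-.2))"
```

```text
at [0.3747 0.2684 0.0637] [-180.      0.   -170.37] op 0.0379 t 13.8 F [ 0.8 -0.1  0.9]
[-0.004, 0.001, 0.211, -0.0, 0.0, -0.002, -0.2] rows>= 1.1
```

Request:
servo_tool --pt "-0.002 0 0.07 0 0 0 -0.2" --pt "-0.002 0 0.14 0 0 0 -0.2" --pt "-0.002 0 0.19 0 0 0 -0.2" --pt "-0.002 0 0.21 0 0 0 -0.2" --pt "-0.002 0 0.21 0 0 0 -0.2"

```text
t: 14.35
tool_pos: [0.3751, 0.2681, 0.0107]
orientation: [-180.0, -0.0, -170.4]
wrist_force: [-0.8, 0.3, 0.7]
opening: 0.0372
gripper_force: 0.0
```

Request:
servo_tool --pt "0 0 0 0 0 0 -1" --pt "0 0 0 0 0 0 -1" --pt "0 0 0 0 0 0 -1" --pt "0 0 0 0 0 0 -1" --pt "0 0 0 0 0 0 -1" --squeeze 30

```text
t: 14.85
tool_pos: [0.3755, 0.2684, 0.0113]
orientation: [180.0, 0.0, -170.4]
wrist_force: [-0.9, -0.2, 7.5]
opening: 0.0196
gripper_force: 29.8
```

Request:
servo_tool --pt "0 0 -0.15 0 0 0 -1" --pt "0 0 -0.3 0 0 0 -1" --pt "0 0 -0.4 0 0 0 -1" --pt "0 0 -0.4 0 0 0 -1"

```text
t: 15.25
tool_pos: [0.3765, 0.2692, 0.1138]
orientation: [179.9, 0.3, -170.4]
wrist_force: [0.3, 1.0, -2.1]
opening: 0.0196
gripper_force: 29.8
```

```bash
python3 -c "
from go import *
plan((.5975,.096,.10,180,-1))"
```

```text
at [0.3765 0.2692 0.1138] [ 179.85    0.26 -170.39] op 0.0196 t 15.2 F [ 0.3  1.  -2.1]
[-0.378, -0.415, 0.028, 0.001, 0.001, 0.053, -1.0] rows>= 2.8
[-0.411, -0.382, 0.028, 0.001, 0.001, 0.053, -1.0] rows>= 2.8
```

Request:
servo_tool --pt "-0.15 -0.16 0 0 0 0.03 -1" --pt "-0.3 -0.33 0 0 0 0.053 -1" --pt "-0.378 -0.415 0 0 0 0.053 -1"

```text
t: 15.55
tool_pos: [0.487, 0.1796, 0.1101]
orientation: [-180.0, -0.0, -175.3]
wrist_force: [-0.5, 0.7, -1.8]
opening: 0.0195
gripper_force: 29.8
```

Request:
servo_tool --pt "-0.16 -0.15 0 0 0 0.03 -1" --pt "-0.3 -0.28 0 0 0 0.053 -1" --pt "-0.4 -0.38 0 0 0 0.053 -1" --pt "-0.411 -0.385 0.05 0 0 0.053 -1" --pt "-0.411 -0.385 0.05 0 0 0.053 -1"

```text
t: 16.05
tool_pos: [0.5952, 0.0935, 0.0957]
orientation: [-179.9, -0.2, 180.0]
wrist_force: [-1.2, 1.2, -1.6]
opening: 0.0193
gripper_force: 29.8
```

Request:
servo_tool --pt "0 0 0.1 0 0 0 -1" --pt "0 0 0.2 0 0 0 -1" --pt "0 0 0.2 0 0 0 -1" --pt "0 0 0.2 0 0 0 -1"

```text
t: 16.45
tool_pos: [0.5955, 0.0952, 0.0486]
orientation: [-180.0, -0.1, -179.9]
wrist_force: [0.8, 0.8, -0.5]
opening: 0.019
gripper_force: 29.8
```

```bash
python3 -c "
from two import *
two([.61,.09,.02],'st1.png',36)
plan((.5975,.096,.03,180,-1))"
```

```text
scene crop origin [263 198]
top crop origin [252 159]
at [0.5965 0.095  0.0496] [ 1.7998e+02  8.0000e-02 -1.7988e+02] op 0.0192 t 16.6 F [ 0.4 -0.  -0.6]
[-0.004, 0.004, 0.078, 0.0, 0.001, 0.001, -1.0] rows>= 0.4
```

View pics/st1.png

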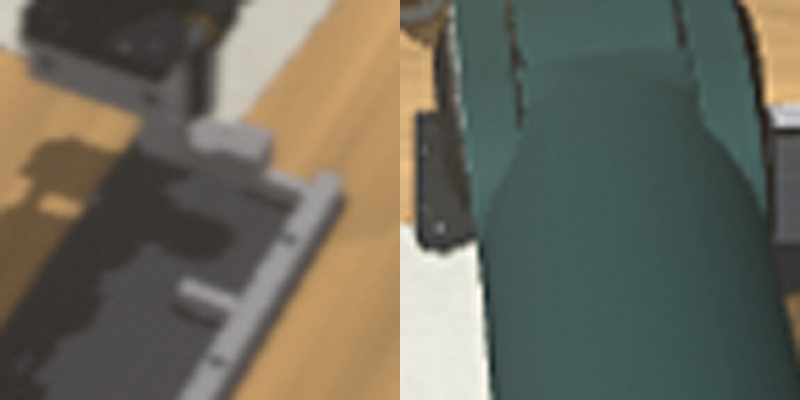

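The gauge is held level above bay 1, at left crop (230,145). Now to lower it.

Request:
servo_tool --pt "0 0.002 0.06 0 0 0 -1" --pt "0 0.002 0.11 0 0 0 -1" --pt "0 0.002 0.138 0 0 0 -1" --pt "0 0.002 0.138 0 0 0 -1" --pt "0 0.002 0.138 0 0 0 -1"

```text
t: 17.05
tool_pos: [0.596, 0.0948, 0.0133]
orientation: [-180.0, -0.0, -179.9]
wrist_force: [0.1, -0.1, -1.6]
opening: 0.0193
gripper_force: 30.0
```

Request:
servo_tool --pt "0 0 0.006 0 0 0 -1" --pt "0 0 0.01 0 0 0 -1" --pt "0 0 0.01 0 0 0 -1"

```text
t: 17.35
tool_pos: [0.5963, 0.0948, 0.0116]
orientation: [-180.0, 0.0, -179.9]
wrist_force: [-1.9, 0.1, 5.1]
opening: 0.0199
gripper_force: 30.0
```

Request:
servo_tool --pt "-0.02 0 -0.001 0 0 0 -1" --pt "-0.035 0 -0.001 0 0 0 -1" --pt "-0.04 0 -0.001 0 0 0 -1" --pt "-0.045 0 -0.001 0 0 0 -1" --pt "-0.048 0 -0.001 0 0 0 -1"

```text
t: 17.85
tool_pos: [0.6082, 0.0949, 0.0116]
orientation: [-180.0, -0.0, -179.9]
wrist_force: [-3.1, 0.7, 5.3]
opening: 0.0193
gripper_force: 30.0
```

Request:
servo_tool --pt "-0.006 0 0 0 0 0 -1" --pt "-0.012 0 0 0 0 0 -1" --pt "-0.016 0 0 0 0 0 -1"

```text
t: 18.15
tool_pos: [0.6093, 0.0949, 0.0114]
orientation: [-180.0, -0.4, -179.9]
wrist_force: [-20.7, -1.5, 20.3]
opening: 0.0195
gripper_force: 30.0
```

Request:
servo_tool --pt "0.006 0 -0.002 0 0 0 -1" --pt "0.006 0.015 -0.002 0 0 0 -1" --pt "0.006 0.025 -0.002 0 0 0 -1" --pt "0.006 0.032 -0.002 0 0 0 -1" --pt "0.006 0.036 -0.002 0 0 0 -1"

```text
t: 18.65
tool_pos: [0.6091, 0.1022, 0.0114]
orientation: [-179.9, -0.2, -180.0]
wrist_force: [-9.6, -7.9, 7.4]
opening: 0.0196
gripper_force: 30.0
```

Request:
servo_tool --pt "0 0.005 0 0 0 0 -1" --pt "0 0.01 0 0 0 0 -1" --pt "0 0.012 0 0 0 0 -1"

```text
t: 18.95
tool_pos: [0.6091, 0.1051, 0.0115]
orientation: [-179.9, -0.2, -180.0]
wrist_force: [-9.4, -8.0, 7.3]
opening: 0.0195
gripper_force: 30.0
```

Request:
servo_tool --pt "0 0.004 0 0 0 0 -1" --pt "0 0.008 0 0 0 0 -1" --pt "0 0.008 0 0 0 0 -1"

```text
t: 19.25
tool_pos: [0.6091, 0.1056, 0.0115]
orientation: [-179.8, -0.2, 179.9]
wrist_force: [-11.0, -13.9, 8.4]
opening: 0.0195
gripper_force: 30.1
```

Request:
servo_tool --pt "0 0.004 0 0 0 0 -1" --pt "0 0.008 0 0 0 0 -1" --pt "0 0.008 0 0 0 0 -1"

```text
t: 19.55
tool_pos: [0.6091, 0.1058, 0.0114]
orientation: [-179.7, -0.2, 179.9]
wrist_force: [-10.9, -21.1, 10.5]
opening: 0.0194
gripper_force: 30.1
```

Request:
servo_tool --pt "0.003 -0.01 0 0 0 0 -1" --pt "0.003 -0.01 0 0 0 0 -0.3" --pt "0.003 -0.01 0 0 0 0 -0.3" --pt "0.003 -0.01 0 0 0 0 -0.3" --pt "0.003 -0.01 0 0 0 0 -0.3"

```text
t: 20.05
tool_pos: [0.61, 0.1088, 0.012]
orientation: [180.0, 0.0, -179.9]
wrist_force: [0.5, -0.0, -0.2]
opening: 0.0327
gripper_force: 0.0
```

Request:
servo_tool --pt "0 0 -0.1 0 0 0 -0.3" --pt "0 0 -0.25 0 0 0 -0.2" --pt "0.15 0 -0.4 0 0 0 0" --pt "0.35 0 -0.4 0 0 0 0" --pt "0.5 0 -0.4 0 0 0 0"

```text
t: 20.55
tool_pos: [0.4833, 0.1085, 0.1129]
orientation: [180.0, 0.1, -179.9]
wrist_force: [0.1, -0.3, 0.4]
opening: 0.047
gripper_force: 0.0
```

```bash
cat > blk.py <<'E'
from meas import *
from go import *
def blocks(im=None):
    if im is None: im=read_camera("top"); cv2.imwrite("raw_top.png",im)
    R=[]
    s=cv2.resize(im,None,fx=4,fy=4,interpolation=cv2.INTER_CUBIC); h=cv2.cvtColor(s,cv2.COLOR_BGR2HSV)
    m=((h[...,2]<130)&(h[...,1]>70)&(h[...,0]<25)).astype(np.uint8)*255
    m=cv2.morphologyEx(m,cv2.MORPH_CLOSE,np.ones((5,5)))
    for k in cv2.findContours(m,0,1)[0]:
        a=cv2.contourArea(k)/16
        if not 60<a<260: continue
        w=wpts("top",(k.reshape(-1,2)+.5)/4-.5,.012); r=cv2.minAreaRect(w); (c,d,an)=r
        if not(.25<c[0]<.68 and -.5<c[1]<.15): continue
        if d[1]>d[0]: d=d[::-1]; an+=90
        mo=cv2.moments(k); cc=ray("top",((mo['m10']/mo['m00']+.5)/4-.5,(mo['m01']/mo['m00']+.5)/4-.5),.013)[:2]
        print("blk rect",np.round(c,4),"cen",np.round(cc,4),"size",np.round(d,3),"ang",round((an+90)%180-90,1))
E
python3 -c "
from blk import *
from two import *
two([.61,.1,.02],'st2.png',30)
blocks(cv2.imread('raw_top.png'))
plan((.50,-.15,.11,180,0))"
```

```text
scene crop origin [270 201]
top crop origin [254 165]
at [0.4808 0.1086 0.1122] [ 1.7997e+02 -9.0000e-02 -1.7983e+02] op 0.0471 t 20.6 F [ 1.1 -0.4 -0.1]
[-0.037, -0.517, 0.004, 0.0, -0.001, 0.001, 0.0] rows>= 2.6
[-0.038, -0.517, 0.004, 0.0, -0.001, 0.001, 0.0] rows>= 2.6
```

View pics/st2.png

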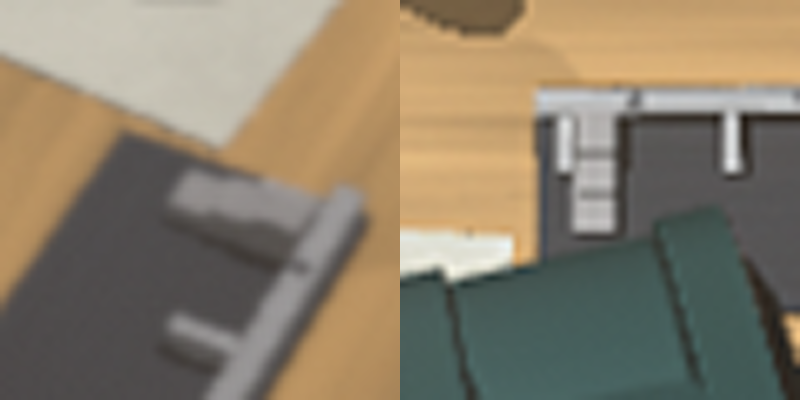

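The gauge sits against the fence and the stop, at right crop (595,175). The block finder returned nothing, so I'll debug it.

```bash
python3 -c "
from blk import *
im=cv2.imread('raw_top.png')
for p in [(427,209),(379,261),(421,260)]:
    print(im[p[1]-1:p[1]+2,p[0]-1:p[0]+2].max(2))
    k=blob(im,'top',p,14,.01,fg); r=cv2.minAreaRect(wpts('top',k,.012)); print(r)
s=cv2.resize(im,None,fx=4,fy=4,interpolation=cv2.INTER_CUBIC); h=cv2.cvtColor(s,cv2.COLOR_BGR2HSV)
m=((h[...,2]<130)&(h[...,1]>70)&(h[...,0]<25)).astype(np.uint8)*255
for k in cv2.findContours(m,0,1)[0]:
    if cv2.contourArea(k)>400: print(cv2.contourArea(k)/16,cv2.boundingRect(k))
cv2.imwrite('pics/b.png',cv2.resize(im[190:290,350:450],(600,600),interpolation=cv2.INTER_CUBIC))
"
```

```text
[[179  90  94]
 [125  81 100]
 [121 123 140]]
((0.5660299062728882, -0.35344982147216797), (0.018588855862617493, 0.04728217422962189), 13.556541442871094)
[[155 152  97]
 [152 142  98]
 [119 106  95]]
((0.3835339844226837, -0.19312728941440582), (0.015120825730264187, 0.04963318258523941), 78.84207153320312)
[[107 126 146]
 [ 94 100 107]
 [116  87  94]]
((0.39970552921295166, -0.3192617893218994), (0.05714811012148857, 0.0262632817029953), 57.59043884277344)
191.53125 (1940, 1202, 173, 326)
2379.28125 (198, 1042, 344, 355)
38.75 (1511, 1036, 21, 64)
29.34375 (1659, 1026, 38, 35)
7531.96875 (1243, 846, 499, 834)
39.3125 (1685, 819, 58, 32)
40.34375 (2204, 695, 36, 306)
786.75 (12, 651, 270, 258)
38.53125 (1603, 636, 131, 69)
241.125 (977, 591, 113, 90)
1024.03125 (1966, 451, 237, 182)
619.5 (313, 399, 292, 201)
356.96875 (722, 394, 227, 154)
3024.34375 (1130, 390, 327, 175)
281.25 (1984, 326, 72, 124)
```

View pics/b.png

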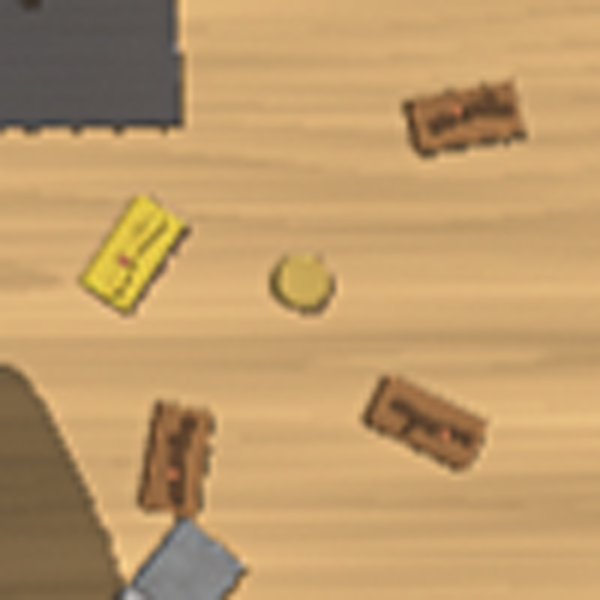

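The brown blocks (crop scale 6) are centred at A (466,118), B (177,458) and C (427,424). The yellow piece at (133,255) is the look-alike and stays. A small brush lies just below B.

```bash
cat > corners.py <<'E'
from go import *
def pose(cs,o=(350,190),s=6,z=.011):
    w=[ray("top",(o[0]+(a+.5)/s-.5,o[1]+(b+.5)/s-.5),z)[:2] for a,b in cs]
    c=np.mean(w,0); v=(w[1]-w[0])+(w[2]-w[3]); a=np.degrees(np.arctan2(v[1],v[0])); a=(a+90)%180-90
    return c,a,np.linalg.norm(v)/2
E
python3 -c "
from corners import *
P={'A':[(405,100),(513,82),(525,137),(423,155)],'B':[(158,403),(140,507),(198,518),(212,412)],'C':[(388,377),(487,428),(465,470),(366,422)]}
for k,v in P.items(): print(k,pose(v))
c,a,_=pose(P['A']); yaw=a+180 if a<0 else a
g=c-.014*np.array([np.cos(np.radians(yaw)),np.sin(np.radians(yaw))]); print(g,yaw)
plan((.45,-.10,.11,180-30,.0),(g[0],g[1],.11,yaw,0),(g[0],g[1],.04,yaw,0))"
```

```text
A (array([ 0.56125417, -0.35287454]), np.float64(-80.70124425632392), np.float64(0.05670377307612444))
B (array([ 0.38368847, -0.19364753]), np.float64(-10.695302650691247), np.float64(0.05497436066629277))
C (array([ 0.40114822, -0.32424804]), np.float64(62.748585499992316), np.float64(0.05667545260896603))
[ 0.56351633 -0.36669057] 99.29875574367608
at [0.4808 0.1086 0.1122] [ 1.7997e+02 -9.0000e-02 -1.7983e+02] op 0.0471 t 20.6 F [ 1.1 -0.4 -0.1]
[0.125, -0.834, 0.009, 0.0, -0.001, 0.335, 0.0] rows>= 4.2
[-0.463, -0.348, -0.0, 0.0, -0.0, 0.282, 0.0] rows>= 3.0
[-0.568, -0.116, -0.0, 0.0, -0.0, 0.282, 0.0] rows>= 3.0
[0.0, -0.0, 0.28, 0.0, 0.0, 0.0, 0.0] rows>= 1.4
```

Request:
servo_tool --pt "0.03 -0.2 0 0 0 0.09 0" --pt "0.06 -0.4 0 0 0 0.18 0" --pt "0.09 -0.6 0 0 0 0.27 0" --pt "0.125 -0.78 0 0 0 0.335 0" --pt "0.125 -0.834 0 0 0 0.335 0"

```text
t: 21.15
tool_pos: [0.4531, -0.1048, 0.1123]
orientation: [-180.0, 0.1, 149.4]
wrist_force: [-0.5, 1.5, -0.1]
opening: 0.047
gripper_force: 0.0
```

Request:
servo_tool --pt "-0.15 -0.12 0 0 0 0.09 0" --pt "-0.3 -0.23 0 0 0 0.18 0" --pt "-0.46 -0.348 0 0 0 0.25 0" --pt "-0.463 -0.348 0 0 0 0.282 0"

```text
t: 21.55
tool_pos: [0.5118, -0.2396, 0.1122]
orientation: [-179.9, 0.2, 124.0]
wrist_force: [-0.8, 1.8, -1.3]
opening: 0.047
gripper_force: 0.0
```

Request:
servo_tool --pt "-0.17 -0.04 0 0 0 0.09 0" --pt "-0.34 -0.07 0 0 0 0.18 0" --pt "-0.51 -0.1 0 0 0 0.25 0" --pt "-0.568 -0.116 0 0 0 0.282 0" --pt "-0.568 -0.116 0 0 0 0.282 0"

```text
t: 22.05
tool_pos: [0.5671, -0.3694, 0.1114]
orientation: [-179.9, 0.1, 99.0]
wrist_force: [-0.3, 0.6, -0.1]
opening: 0.0467
gripper_force: 0.0
```

```bash
python3 -c "
from go import *
plan((.5635,-.3667,.05,99.3,0))"
```

```text
at [ 0.5671 -0.3694  0.1114] [-1.7994e+02  8.0000e-02  9.8990e+01] op 0.0467 t 22.1 F [-0.3  0.6 -0.1]
[0.013, -0.012, 0.245, -0.001, 0.001, -0.003, 0.0] rows>= 1.2
```

Request:
servo_tool --pt "0.008 -0.006 0.12 0 0 0 0" --pt "0.008 -0.006 0.24 0 0 0 0" --pt "0.008 -0.006 0.24 0 0 0 0" --pt "0.008 -0.006 0.24 0 0 0 0"

```text
t: 22.45
tool_pos: [0.5655, -0.3648, 0.0527]
orientation: [-180.0, -0.0, 99.2]
wrist_force: [-0.2, -0.7, 0.8]
opening: 0.0469
gripper_force: 0.0
```

```bash
python3 -c "
from two import *
two([.561,-.353,.02],'bA.png',25)
plan((.5635,-.3667,.005,99.3,0))"
```

```text
scene crop origin [159 343]
top crop origin [403 184]
at [ 0.5661 -0.3656  0.0538] [1.7991e+02 8.0000e-02 9.9200e+01] op 0.047 t 22.6 F [ 0.3 -0.1  0.6]
[-0.003, -0.011, 0.195, 0.001, 0.001, -0.001, 0.0] rows>= 1.0
```

View pics/bA.png

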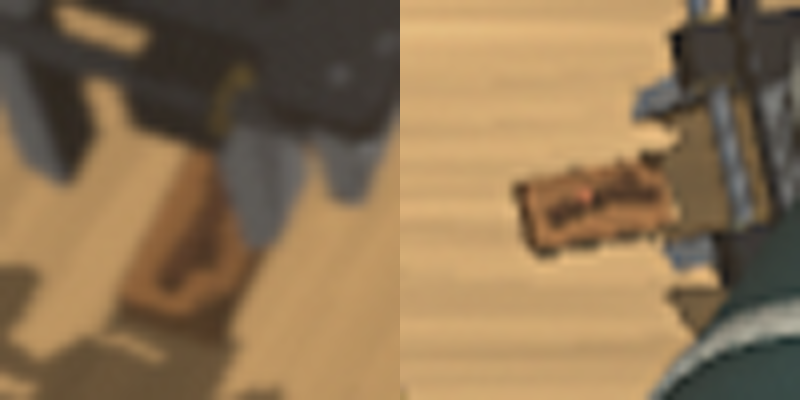

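The brown block A is between the fingertips, at right crop (595,200). Picture views are used up, so from here on I'll check by numbers only.

Request:
servo_tool --pt "-0.002 -0.006 0.08 0 0 0 0" --pt "-0.002 -0.008 0.15 0 0 0 0" --pt "-0.002 -0.008 0.19 0 0 0 0" --pt "-0.002 -0.008 0.193 0 0 0 0" --pt "-0.002 -0.008 0.193 0 0 0 0"

```text
t: 23.05
tool_pos: [0.5636, -0.3662, 0.0041]
orientation: [180.0, 0.0, 99.2]
wrist_force: [-0.1, -0.2, 0.1]
opening: 0.0469
gripper_force: 0.0
```

Request:
servo_tool --pt "0 0 0 0 0 0 -1" --pt "0 0 0 0 0 0 -1" --pt "0 0 0 0 0 0 -1" --pt "0 0 0 0 0 0 -1" --pt "0 0 0 0 0 0 -1"

```text
t: 23.55
tool_pos: [0.5637, -0.3662, 0.0043]
orientation: [180.0, 0.0, 99.2]
wrist_force: [-0.6, 1.1, 4.6]
opening: 0.0277
gripper_force: 30.0
```

Request:
servo_tool --pt "0 0 -0.12 0 0 0 -1" --pt "0 0 -0.25 0 0 0 -1" --pt "0 0 -0.3 0 0 0 -1" --pt "0 0 -0.3 0 0 0 -1"

```text
t: 23.95
tool_pos: [0.5642, -0.3665, 0.0803]
orientation: [179.9, 0.1, 99.2]
wrist_force: [-0.1, 0.0, -1.2]
opening: 0.028
gripper_force: 30.0
```

```bash
python3 -c "
from go import *
plan((.594,-.150,.09,0,-1))"
```

```text
at [ 0.5642 -0.3665  0.0803] [1.7988e+02 9.0000e-02 9.9180e+01] op 0.028 t 23.9 F [-0.1  0.  -1.2]
[0.279, 0.085, -0.013, 0.001, -0.0, 0.367, -1.0] rows>= 3.8
[0.28, -0.081, -0.013, 0.001, -0.0, 0.367, -1.0] rows>= 3.8
[0.191, -0.22, -0.013, 0.001, -0.0, 0.367, -1.0] rows>= 3.8
```

Request:
servo_tool --pt "0.07 0.02 0 0 0 0.092 -1" --pt "0.14 0.042 0 0 0 0.184 -1" --pt "0.21 0.065 0 0 0 0.276 -1" --pt "0.28 0.085 0 0 0 0.367 -1"

```text
t: 24.35
tool_pos: [0.5727, -0.2925, 0.0771]
orientation: [-179.9, 0.0, 65.8]
wrist_force: [0.4, 0.6, -0.2]
opening: 0.0279
gripper_force: 30.0
```

Request:
servo_tool --pt "0.07 -0.02 0 0 0 0.092 -1" --pt "0.14 -0.04 0 0 0 0.184 -1" --pt "0.21 -0.06 0 0 0 0.276 -1" --pt "0.28 -0.081 0 0 0 0.367 -1"

```text
t: 24.75
tool_pos: [0.5825, -0.2204, 0.0772]
orientation: [-179.9, 0.1, 32.8]
wrist_force: [-0.4, 0.8, -1.6]
opening: 0.0277
gripper_force: 30.0
```

Request:
servo_tool --pt "0.05 -0.06 0 0 0 0.092 -1" --pt "0.1 -0.11 0 0 0 0.184 -1" --pt "0.15 -0.17 0 0 0 0.276 -1" --pt "0.191 -0.22 0 0 0 0.367 -1" --pt "0.191 -0.22 0 0 0 0.367 -1"

```text
t: 25.25
tool_pos: [0.5928, -0.1467, 0.0769]
orientation: [180.0, 0.1, 0.1]
wrist_force: [0.3, -0.4, -0.8]
opening: 0.0277
gripper_force: 30.0
```

Request:
servo_tool --pt "0 0 0.05 0 0 0 -1" --pt "0 0 0.1 0 0 0 -1" --pt "0 0 0.15 0 0 0 -1" --pt "0 0 0.15 0 0 0 -1" --pt "0 0 0.15 0 0 0 -1"

```text
t: 25.75
tool_pos: [0.5927, -0.1499, 0.0409]
orientation: [180.0, 0.0, 0.1]
wrist_force: [0.7, -0.0, -0.0]
opening: 0.0275
gripper_force: 30.0
```

```bash
python3 -c "
from go import *
plan((.594,-.147,.0125,0,-1))"
```

```text
at [ 0.5927 -0.1499  0.0409] [1.7998e+02 3.0000e-02 6.0000e-02] op 0.0275 t 25.8 F [ 0.7 -0.  -0. ]
[0.005, -0.012, 0.114, 0.0, 0.0, 0.001, -1.0] rows>= 0.6
```

Request:
servo_tool --pt "0 0 0.05 0 0 0 -1" --pt "0 0 0.09 0 0 0 -1" --pt "0 0 0.11 0 0 0 -1" --pt "0 0 0.115 0 0 0 -1" --pt "0 0 0.115 0 0 0 -1"

```text
t: 26.25
tool_pos: [0.5929, -0.1492, 0.0122]
orientation: [-180.0, 0.0, 0.1]
wrist_force: [0.2, 0.2, -1.3]
opening: 0.0274
gripper_force: 30.0
```

Request:
servo_tool --pt "0.02 0 0 0 0 0 -1" --pt "0.04 0 0 0 0 0 -1" --pt "0.05 0 0 0 0 0 -1" --pt "0.057 0 0 0 0 0 -1"

```text
t: 26.65
tool_pos: [0.6076, -0.1492, 0.0124]
orientation: [180.0, -0.0, 0.1]
wrist_force: [0.6, 0.7, -1.5]
opening: 0.0278
gripper_force: 30.0
```

Request:
servo_tool --pt "0.005 0 0 0 0 0 -1" --pt "0.01 0 0 0 0 0 -1" --pt "0.012 0 0 0 0 0 -1"

```text
t: 26.95
tool_pos: [0.6103, -0.1492, 0.0125]
orientation: [180.0, -0.0, 0.1]
wrist_force: [-0.1, -0.3, -0.7]
opening: 0.0274
gripper_force: 30.0
```

Request:
servo_tool --pt "0 0 0.002 0 0 0 -1" --pt "0 0 0.004 0 0 0 -1" --pt "0 0 0.004 0 0 0 -1"

```text
t: 27.25
tool_pos: [0.6103, -0.1492, 0.0121]
orientation: [-180.0, -0.0, 0.1]
wrist_force: [-2.6, 1.8, 9.9]
opening: 0.0278
gripper_force: 30.0
```

Request:
servo_tool --pt "0.005 0 0 0 0 0 -1" --pt "0.01 0 0 0 0 0 -1" --pt "0.01 0 0 0 0 0 -1"

```text
t: 27.55
tool_pos: [0.6115, -0.1495, 0.0121]
orientation: [-180.0, 0.1, 0.0]
wrist_force: [-13.4, 3.0, 18.2]
opening: 0.0277
gripper_force: 30.0
```

Request:
servo_tool --pt "0.005 0 0 0 0 0 -1" --pt "0.01 0 0 0 0 0 -1" --pt "0.01 0 0 0 0 0 -1"

```text
t: 27.85
tool_pos: [0.6124, -0.1495, 0.0117]
orientation: [-179.9, 0.3, 0.0]
wrist_force: [-22.1, 4.3, 20.5]
opening: 0.0272
gripper_force: 30.0
```

Request:
servo_tool --pt "-0.005 0 -0.003 0 0 0 -1" --pt "-0.005 -0.015 -0.003 0 0 0 -1" --pt "-0.005 -0.03 -0.003 0 0 0 -1" --pt "-0.005 -0.04 -0.003 0 0 0 -1" --pt "-0.005 -0.045 -0.003 0 0 0 -1"

```text
t: 28.35
tool_pos: [0.6122, -0.139, 0.0119]
orientation: [179.9, 0.2, -0.0]
wrist_force: [-8.8, -4.9, 0.1]
opening: 0.0275
gripper_force: 30.0
```

Request:
servo_tool --pt "0 -0.005 0 0 0 0 -1" --pt "0 -0.01 0 0 0 0 -1" --pt "0 -0.01 0 0 0 0 -1"

```text
t: 28.65
tool_pos: [0.6121, -0.1386, 0.012]
orientation: [179.8, 0.1, -0.1]
wrist_force: [-6.4, -13.1, -3.5]
opening: 0.0276
gripper_force: 30.0
```

Request:
servo_tool --pt "0 -0.004 0 0 0 0 -1" --pt "0 -0.006 0 0 0 0 -1" --pt "0 -0.006 0 0 0 0 -1"

```text
t: 28.95
tool_pos: [0.6121, -0.1384, 0.0121]
orientation: [179.7, 0.1, -0.1]
wrist_force: [-5.9, -20.4, -6.2]
opening: 0.0276
gripper_force: 30.0
```

Request:
servo_tool --pt "0 0.007 0.003 0 0 0 -1" --pt "0 0.007 0.003 0 0 0 -0.15" --pt "0 0.007 0.003 0 0 0 -0.15" --pt "0 0.007 0.003 0 0 0 -0.15" --pt "0 0.007 0 0 0 0 -0.15"

```text
t: 29.45
tool_pos: [0.6141, -0.1353, 0.0122]
orientation: [-180.0, -0.0, 0.1]
wrist_force: [-0.6, 0.4, -0.1]
opening: 0.0397
gripper_force: 0.0
```

Request:
servo_tool --pt "0 0 -0.1 0 0 0 -0.15" --pt "0 0 -0.25 0 0 0 -0.15" --pt "-0.1 0 -0.4 0 0 0 0" --pt "-0.3 0 -0.4 0 0 0 0" --pt "-0.44 0 -0.4 0 0 0 0"

```text
t: 29.95
tool_pos: [0.5019, -0.1359, 0.1127]
orientation: [-180.0, -0.0, 0.1]
wrist_force: [0.6, -0.1, -0.8]
opening: 0.047
gripper_force: 0.0
```

```bash
cat > blk.py <<'E'
from meas import *
from go import *
def blocks(pts):
    im=read_camera("top"); cv2.imwrite("raw_top.png",im)
    for p in pts:
        u=proj("top",[p[0],p[1],.012])[0]; w=17
        x0,y0=int(u[0]-w),int(u[1]-w); c=cv2.resize(im[y0:y0+2*w,x0:x0+2*w],None,fx=4,fy=4,interpolation=cv2.INTER_CUBIC)
        h=cv2.cvtColor(c,cv2.COLOR_BGR2HSV); b=c.astype(int)
        # wood table has hue ~15-17; the block is redder and darker
        m=((h[...,2]<168)&(h[...,1]>60)).astype(np.uint8)*255
        m=cv2.morphologyEx(m,cv2.MORPH_CLOSE,np.ones((5,5)))
        for k in cv2.findContours(m,0,1)[0]:
            if cv2.contourArea(k)/16<60: continue
            q=(k.reshape(-1,2)+.5)/4-.5+[x0,y0]; c_,d,an=cv2.minAreaRect(wpts("top",q,.010))
            if d[1]>d[0]: d=d[::-1]; an+=90
            print("rect",np.round(c_,4),np.round(d,4),"ang",round((an+90)%180-90,1))
E
python3 -c "
from blk import *
blocks([(.3837,-.1936),(.4011,-.3242),(.624,-.139)])
plan((.45,-.22,.11,30,0))"
```

```text
rect [ 0.3862 -0.1924] [0.1083 0.1045] ang 89.6
rect [ 0.4038 -0.3203] [0.1076 0.1048] ang 89.6
rect [ 0.6259 -0.14  ] [0.0596 0.035 ] ang 1.1
at [ 0.4973 -0.1361  0.112 ] [-1.7986e+02  1.1000e-01 -1.1000e-01] op 0.047 t 30.0 F [-0.8 -4.5 -0. ]
[-0.188, 0.336, 0.007, -0.002, 0.001, -0.335, 0.0] rows>= 3.5
```

```bash
python3 -c "
from blk import *
im=cv2.imread('raw_top.png')
for p in [(.3837,-.1936),(.4011,-.3242)]:
    u=np.round(proj('top',[p[0],p[1],.012])[0]).astype(int); x,y=u
    print(u); print(im[y-14:y+15:2,x-14:x+15:2].max(2))
    c=cv2.cvtColor(im[y-14:y+15:2,x-14:x+15:2],cv2.COLOR_BGR2HSV);print(c[...,1])
"
```

```text
[379 266]
[[ 84  85  85  84  84  82  83  82  82  80  79  79  78  77  74]
 [ 85  85  84  84  84  83  81  81  82  80  79  78  77  75  73]
 [ 86  85  85  84  83  83  82  81  80  80  78  78  75  73  71]
 [ 85  85  84  83  82  82  81  81  79  79  78  76  74  72  71]
 [ 85  84  83  83  82  81  81  80  78  78  77  74  72  71  70]
 [ 85  84  83  83  82  81  81  79  79  77  74  72  71  70  68]
 [ 84  83  83  83  82  81  79  79  77  75  74  72  71  69  66]
 [ 83  83  82  83  81  81  79  78  76  74  73  71  71  67  65]
 [ 83  83  82  81  80  80  78  77  74  73  72  69  68  65  63]
 [ 83  83  81  80  80  78  78  76  75  72  70  69  66  64  61]
 [ 82  82  80  80  79  77  77  75  72  71  69  66  64  61  57]
 [ 82  81  80  79  78  77  74  73  72  70  68  65  63  58  53]
 [ 81  80  80  79  77  75  73  71  70  69  66  64  60  56  57]
 [ 81  80  79  77  76  73  73  71  68  66  64  62  58  52  93]
 [ 80  79  78  76  74  73  73  70  67  64  61  59  54  74 118]]
[[ 76  78  75  76  76  78  77  78  78  77  77  74  75  76  72]
 [ 72  75  73  76  73  77  79  79  78  77  77  78  73  71  70]
 [ 74  78  75  76 
[... 2003 characters left out ...]
4 113]
 [ 42  72  71  36 112 138 120 110 111 110 113 112 114 112 113]
 [ 58  62  46 137 132 131 133 136 117 109 110 112 111 114 112]
 [ 30  68 131 132 129 117 128 127 133 136 115 111 112 109 113]
 [ 95 115 119 132 130 128 117 123 126 132 134 140 110 113 113]
 [113 110 109 113 122 132 132 129 135 127 117 136 112 112 112]
 [111 108 108 109 110 114 120 135 130 132 132 124 110 111 112]
 [109 111 109 111 113 114 109 111 123 135 135 111 113 111 113]
 [109 109 111 112 110 113 112 112 111 113 118 113 112 112 113]
 [112 111 110 111 109 109 110 110 110 110 111 113 112 113 113]
 [108 110 110 110 110 111 111 112 110 110 111 113 112 112 112]
 [110 111 110 109 111 109 113 111 110 111 114 109 113 114 114]]
```

```bash
sed -i 's/m=((h.*/m=(h[...,1]>119).astype(np.uint8)*255/' blk.py; python3 -c "
from blk import *
blocks([(.4011,-.3242)])
plan((.3947,-.3366,.10,62.7,0))"
```

```text
rect [ 0.4029 -0.3254] [0.0583 0.0359] ang 66.7
at [ 0.5004 -0.1356  0.1123] [-1.7986e+02  4.0000e-02 -5.0000e-02] op 0.0471 t 30.1 F [1.2 0.3 0.6]
[-0.211, 0.402, 0.024, -0.001, -0.0, -0.349, 0.0] rows>= 3.7
[-0.39, 0.234, 0.024, -0.001, -0.0, -0.349, 0.0] rows>= 3.7
```

Request:
servo_tool --pt "-0.05 0.1 0 0 0 -0.09 0" --pt "-0.11 0.2 0 0 0 -0.18 0" --pt "-0.16 0.3 0 0 0 -0.27 0" --pt "-0.21 0.4 0 0 0 -0.35 0" --pt "-0.211 0.402 0 0 0 -0.35 0"

```text
t: 30.55
tool_pos: [0.4503, -0.2395, 0.1129]
orientation: [179.9, -0.0, 31.6]
wrist_force: [-0.1, -0.3, 0.0]
opening: 0.0468
gripper_force: 0.0
```

Request:
servo_tool --pt "-0.1 0.06 0 0 0 -0.09 0" --pt "-0.2 0.12 0 0 0 -0.18 0" --pt "-0.3 0.18 0 0 0 -0.27 0" --pt "-0.39 0.234 0 0 0 -0.35 0" --pt "-0.39 0.234 0 0 0 -0.35 0"

```text
t: 31.05
tool_pos: [0.3979, -0.34, 0.1127]
orientation: [179.9, 0.0, 63.0]
wrist_force: [0.5, 0.2, 0.6]
opening: 0.0471
gripper_force: 0.0
```

Request:
servo_tool --pt "0 0 0.1 0 0 0 0" --pt "0 0 0.2 0 0 0 0" --pt "0 0 0.2 0 0 0 0" --pt "0 0 0.2 0 0 0 0"

```text
t: 31.45
tool_pos: [0.3994, -0.337, 0.0626]
orientation: [-180.0, 0.0, 63.0]
wrist_force: [-0.1, -0.8, 0.7]
opening: 0.0472
gripper_force: 0.0
```

```bash
python3 -c "
from blk import *
blocks([(.4011,-.3242)])
plan((.3950,-.3366,.005,63,0))"
```

```text
rect [ 0.4025 -0.3238] [0.0616 0.0309] ang 62.3
at [ 0.3997 -0.3373  0.0631] [1.7996e+02 2.0000e-02 6.3040e+01] op 0.047 t 31.5 F [ 1.1 -0.1  0.5]
[-0.006, -0.018, 0.232, 0.0, 0.0, 0.0, 0.0] rows>= 1.2
```

Request:
servo_tool --pt "-0.006 -0.014 0.08 0 0 0 0" --pt "-0.006 -0.014 0.16 0 0 0 0" --pt "-0.006 -0.014 0.22 0 0 0 0" --pt "-0.006 -0.014 0.233 0 0 0 0" --pt "-0.006 -0.014 0.233 0 0 0 0"

```text
t: 32.0
tool_pos: [0.3954, -0.3372, 0.0043]
orientation: [180.0, 0.0, 63.1]
wrist_force: [-0.2, 1.1, 1.0]
opening: 0.0471
gripper_force: 0.0
```

Request:
servo_tool --pt "0 0 0 0 0 0 -1" --pt "0 0 0 0 0 0 -1" --pt "0 0 0 0 0 0 -1" --pt "0 0 0 0 0 0 -1" --pt "0 0 0 0 0 0 -1"

```text
t: 32.5
tool_pos: [0.3955, -0.3372, 0.0045]
orientation: [179.9, -0.0, 63.1]
wrist_force: [-0.8, 1.1, 7.8]
opening: 0.0276
gripper_force: 30.0
```

Request:
servo_tool --pt "0 0 -0.12 0 0 0 -1" --pt "0 0 -0.25 0 0 0 -1" --pt "0 0 -0.3 0 0 0 -1" --pt "0 0 -0.3 0 0 0 -1"

```text
t: 32.9
tool_pos: [0.3961, -0.3374, 0.0802]
orientation: [179.8, -0.0, 63.1]
wrist_force: [0.2, -0.2, -1.1]
opening: 0.0276
gripper_force: 30.0
```

```bash
python3 -c "
from go import *
plan((.594,-.068,.09,0,-1))"
```

```text
at [ 0.3961 -0.3374  0.0802] [ 1.7984e+02 -1.0000e-02  6.3100e+01] op 0.0276 t 32.9 F [ 0.2 -0.2 -1.1]
[0.66, 0.109, -0.019, 0.001, -0.001, 0.351, -1.0] rows>= 3.7
[0.619, -0.252, -0.02, 0.001, -0.001, 0.351, -1.0] rows>= 3.7
```

Request:
servo_tool --pt "0.17 0.027 0 0 0 0.09 -1" --pt "0.34 0.055 0 0 0 0.18 -1" --pt "0.51 0.08 0 0 0 0.27 -1" --pt "0.66 0.109 0 0 0 0.35 -1"

```text
t: 33.3
tool_pos: [0.4946, -0.2, 0.0776]
orientation: [-179.9, 0.0, 31.3]
wrist_force: [0.1, -1.4, -0.1]
opening: 0.0277
gripper_force: 30.0
```

Request:
servo_tool --pt "0.16 -0.06 0 0 0 0.09 -1" --pt "0.32 -0.12 0 0 0 0.18 -1" --pt "0.48 -0.19 0 0 0 0.27 -1" --pt "0.619 -0.252 0 0 0 0.35 -1" --pt "0.619 -0.252 0 0 0 0.352 -1"

```text
t: 33.8
tool_pos: [0.5948, -0.0622, 0.0765]
orientation: [-180.0, 0.1, 0.0]
wrist_force: [-0.5, -0.9, -0.7]
opening: 0.0278
gripper_force: 30.0
```

Request:
servo_tool --pt "0 0 0.05 0 0 0 -1" --pt "0 0 0.1 0 0 0 -1" --pt "0 0 0.15 0 0 0 -1" --pt "0 0 0.15 0 0 0 -1" --pt "0 0 0.15 0 0 0 -1"

```text
t: 34.3
tool_pos: [0.5927, -0.0683, 0.0412]
orientation: [180.0, 0.0, -0.2]
wrist_force: [-0.6, -0.2, -0.2]
opening: 0.0274
gripper_force: 30.0
```

```bash
python3 -c "
from go import *
plan((.594,-.068,.0125,0,-1))"
```

```text
at [ 0.5927 -0.0683  0.0412] [ 1.7999e+02  3.0000e-02 -1.6000e-01] op 0.0274 t 34.3 F [-0.6 -0.2 -0.2]
[0.005, -0.001, 0.115, 0.0, 0.0, -0.002, -1.0] rows>= 0.6
```

Request:
servo_tool --pt "0 0 0.05 0 0 0 -1" --pt "0 0 0.09 0 0 0 -1" --pt "0 0 0.112 0 0 0 -1" --pt "0 0 0.119 0 0 0 -1" --pt "0 0 0.119 0 0 0 -1"

```text
t: 34.8
tool_pos: [0.5929, -0.0674, 0.0118]
orientation: [-180.0, 0.0, -0.1]
wrist_force: [-4.9, 2.4, 10.6]
opening: 0.0272
gripper_force: 30.0
```

Request:
servo_tool --pt "0.02 0 0 0 0 0 -1" --pt "0.04 0 0 0 0 0 -1" --pt "0.054 0 0 0 0 0 -1" --pt "0.062 0 0 0 0 0 -1" --pt "0.066 0 0 0 0 0 -1"

```text
t: 35.3
tool_pos: [0.6095, -0.0679, 0.0118]
orientation: [180.0, 0.0, -0.1]
wrist_force: [-4.8, -0.1, 8.8]
opening: 0.0273
gripper_force: 30.0
```

Request:
servo_tool --pt "0.005 0 0 0 0 0 -1" --pt "0.01 0 0 0 0 0 -1" --pt "0.01 0 0 0 0 0 -1"

```text
t: 35.6
tool_pos: [0.6111, -0.0679, 0.0118]
orientation: [-180.0, 0.1, -0.1]
wrist_force: [-9.9, 0.5, 14.3]
opening: 0.028
gripper_force: 30.0
```

Request:
servo_tool --pt "0.005 0 0 0 0 0 -1" --pt "0.01 0 0 0 0 0 -1" --pt "0.01 0 0 0 0 0 -1"

```text
t: 35.9
tool_pos: [0.6119, -0.0679, 0.0114]
orientation: [-179.9, 0.3, -0.1]
wrist_force: [-21.0, 2.1, 19.2]
opening: 0.0277
gripper_force: 30.0
```

Request:
servo_tool --pt "-0.003 0 -0.003 0 0 0 -1" --pt "-0.003 -0.015 -0.003 0 0 0 -1" --pt "-0.003 -0.03 -0.003 0 0 0 -1" --pt "-0.003 -0.036 -0.003 0 0 0 -1" --pt "-0.003 -0.04 -0.003 0 0 0 -1"

```text
t: 36.4
tool_pos: [0.6117, -0.059, 0.0117]
orientation: [179.9, 0.2, -0.2]
wrist_force: [-11.1, -6.8, 1.0]
opening: 0.0276
gripper_force: 30.0
```

Request:
servo_tool --pt "0 -0.004 0 0 0 0 -1" --pt "0 -0.008 0 0 0 0 -1" --pt "0 -0.008 0 0 0 0 -1"

```text
t: 36.7
tool_pos: [0.6117, -0.0585, 0.0118]
orientation: [179.8, 0.2, -0.2]
wrist_force: [-9.6, -12.0, -0.7]
opening: 0.0278
gripper_force: 30.0
```

Request:
servo_tool --pt "0 -0.004 0 0 0 0 -1" --pt "0 -0.007 0 0 0 0 -1" --pt "0 -0.007 0 0 0 0 -1"

```text
t: 37.0
tool_pos: [0.6117, -0.0584, 0.0119]
orientation: [179.7, 0.1, -0.3]
wrist_force: [-9.0, -19.5, -2.4]
opening: 0.0276
gripper_force: 30.0
```

Request:
servo_tool --pt "0 0.007 0.003 0 0 0 -1" --pt "0 0.007 0.003 0 0 0 -0.15" --pt "0 0.007 0.003 0 0 0 -0.15" --pt "0 0.007 0.003 0 0 0 -0.15" --pt "0 0.007 0 0 0 0 -0.15"

```text
t: 37.5
tool_pos: [0.6139, -0.0553, 0.0124]
orientation: [-180.0, -0.0, -0.1]
wrist_force: [0.4, 0.4, 0.7]
opening: 0.0402
gripper_force: 0.0
```

Request:
servo_tool --pt "0 0 -0.1 0 0 0 -0.15" --pt "0 0 -0.25 0 0 0 -0.15" --pt "0 0 -0.4 0 0 0 0" --pt "0 -0.3 -0.4 0 0 0 0" --pt "0 -0.6 -0.4 0 0 0 0"

```text
t: 38.0
tool_pos: [0.6145, 0.0449, 0.1139]
orientation: [-180.0, -0.1, -0.2]
wrist_force: [1.2, 0.2, -0.3]
opening: 0.0469
gripper_force: 0.0
```

```bash
python3 -c "
from blk import *
blocks([(.3837,-.1936)])
im=cv2.imread('raw_top.png');u=np.round(proj('top',[.3837,-.1936,.012])[0]).astype(int);x,y=u;print(u)
c=cv2.cvtColor(im[y-16:y+17:2,x-16:x+17:2],cv2.COLOR_BGR2HSV);print(c[...,1]);print(c[...,2])
plan((.45,-.17,.11,0,0))"
```

```text
rect [ 0.384  -0.1929] [0.058  0.0328] ang -11.4
[379 266]
[[114 114 112 114 115 112 115 113 113 115 114 114 114 114 114 114 114]
 [112 112 113 111 113 115 111 114 115 113 111 114 114 113 113 113 112]
 [113 112 114 113 115 113 112 115 115 113 113 113 113 113 113 114 113]
 [112 114 114 112 113 112 115 114 113 111 110 113 113 112 113 112 112]
 [113 113 114 113 113 112 119 143 144 138 125 117 112 112 109 110 110]
 [115 114 115 114 114 113 137 142 142 135 145 114 112 114 112 112 113]
 [115 115 114 112 113 114 146 140 136 137 146 113 114 113 114 114 114]
 [112 114 114 114 116 114 143 141 134 138 143 113 113 113 114 114 112]
 [113 114 113 113 115 114 144 140 134 144 141 113 113 113 113 114 112]
 [114 111 114 112 115 115 141 142 146 143 142 112 114 114 113 113 112]
 [112 113 113 113 113 119 142 142 131 143 122 111 113 112 111 113 111]
 [114 113 112 115 113 135 141 142 134 144 114 114 115 113 113 114 113]
 [114 112 112 114 114 123 141 144 142 147 111 113 115 113 113 114 115]
 [113 113 114 114 110 109 107 108  90  69 112 110 109 111 111 112 112]
 [113 113 113 114 112 113 113 112  16   7  62 1
[... 890 characters left out ...]
 135 208 154 156 151  97 171 171 225 222 221 221 221 220]
 [125 124 123 137 218 115 155 156  95 170 141 217 215 214 215 215 215]
 [121 121 118 168 222 155 128 159 124 175 136 218 216 215 214 213 213]
 [129 131 127 196 230 232 235 240 116 140 241 227 226 225 225 225 224]
 [126 126 120 197 223 221 223 201 127 142 165 228 220 218 218 215 217]
 [134 132 139 229 229 229 234  95 139 143 138 138 209 224 221 221 220]
 [135 134 158 239 233 238 115 146 149 142 137 140 138 211 229 227 226]]
at [0.6145 0.0558 0.1121] [-1.7977e+02  1.0000e-02  3.8000e-01] op 0.0469 t 38.0 F [ 1.7 11.2 -1. ]
[-0.332, 0.45, 0.002, -0.001, 0.0, 0.002, 0.0] rows>= 2.8
[-0.33, 0.451, 0.003, -0.001, 0.0, 0.002, 0.0] rows>= 2.8
```

Request:
servo_tool --pt "-0.16 0.15 0 0 0 0.03 0" --pt "-0.31 0.28 0 0 0 0.06 0" --pt "-0.47 0.43 0 0 0 0.09 0" --pt "-0.62 0.56 0 0 0 0.12 0"

```text
t: 38.45
tool_pos: [0.4638, -0.0904, 0.1123]
orientation: [180.0, -0.0, -11.0]
wrist_force: [0.6, -1.9, 0.8]
opening: 0.0469
gripper_force: 0.0
```

```bash
python3 -c "
from go import *
plan((.3722,-.1907,.09,-11,0))"
```

```text
at [ 0.4638 -0.0904  0.1123] [179.99  -0.   -10.96] op 0.0469 t 38.5 F [ 0.6 -1.9  0.8]
[-0.284, 0.463, 0.089, 0.0, -0.0, 0.0, 0.0] rows>= 2.8
```

Request:
servo_tool --pt "-0.1 0.16 0.03 0 0 0 0" --pt "-0.2 0.32 0.06 0 0 0 0" --pt "-0.284 0.46 0.09 0 0 0 0" --pt "-0.284 0.463 0.15 0 0 0 0" --pt "-0.284 0.463 0.15 0 0 0 0"

```text
t: 38.95
tool_pos: [0.3729, -0.1901, 0.0743]
orientation: [-180.0, 0.1, -11.0]
wrist_force: [-0.8, 0.5, -0.0]
opening: 0.0467
gripper_force: 0.0
```

Request:
servo_tool --pt "0 0 0.08 0 0 0 0" --pt "0 0 0.08 0 0 0 0" --pt "0 0 0.08 0 0 0 0"

```text
t: 39.25
tool_pos: [0.3741, -0.1896, 0.0555]
orientation: [180.0, 0.0, -10.9]
wrist_force: [0.8, 0.3, 0.1]
opening: 0.0469
gripper_force: 0.0
```

```bash
python3 -c "
from blk import *
blocks([(.3837,-.1936)])
plan((.3722,-.1907,.005,-11,0))"
```

```text
at [ 0.3742 -0.1897  0.0557] [ 1.7998e+02 -1.0000e-02 -1.0860e+01] op 0.047 t 39.3 F [ 0.8 -0.4 -0.7]
[-0.007, 0.005, 0.203, 0.0, -0.0, 0.002, 0.0] rows>= 1.0
```

Request:
servo_tool --pt "-0.004 0.004 0.08 0 0 0 0" --pt "-0.004 0.004 0.15 0 0 0 0" --pt "-0.004 0.004 0.19 0 0 0 0" --pt "-0.004 0.004 0.203 0 0 0 0" --pt "-0.004 0.004 0.203 0 0 0 0"

```text
t: 39.8
tool_pos: [0.3729, -0.1906, 0.0047]
orientation: [180.0, -0.0, -10.9]
wrist_force: [-0.1, 0.7, 0.6]
opening: 0.0472
gripper_force: 0.0
```

Request:
servo_tool --pt "0 0 0 0 0 0 -1" --pt "0 0 0 0 0 0 -1" --pt "0 0 0 0 0 0 -1" --pt "0 0 0 0 0 0 -1" --pt "0 0 0 0 0 0 -1"

```text
t: 40.3
tool_pos: [0.373, -0.1905, 0.0046]
orientation: [-180.0, -0.0, -10.9]
wrist_force: [-0.4, 1.5, 9.0]
opening: 0.0276
gripper_force: 30.0
```

Request:
servo_tool --pt "0 0 -0.12 0 0 0 -1" --pt "0 0 -0.25 0 0 0 -1" --pt "0 0 -0.3 0 0 0 -1" --pt "0 0 -0.3 0 0 0 -1"

```text
t: 40.7
tool_pos: [0.3735, -0.1904, 0.0804]
orientation: [-180.0, -0.1, -10.9]
wrist_force: [0.5, 1.0, -2.0]
opening: 0.028
gripper_force: 30.0
```

```bash
python3 -c "
from go import *
plan((.594,.012,.085,0,-1))"
```

```text
at [ 0.3735 -0.1904  0.0804] [-1.7997e+02 -1.4000e-01 -1.0860e+01] op 0.028 t 40.7 F [ 0.5  1.  -2. ]
[0.357, -0.481, -0.008, -0.0, -0.001, -0.06, -1.0] rows>= 3.0
[0.401, -0.445, -0.009, -0.0, -0.001, -0.06, -1.0] rows>= 3.0
```

Request:
servo_tool --pt "0.1 -0.13 0 0 0 -0.02 -1" --pt "0.2 -0.27 0 0 0 -0.04 -1" --pt "0.3 -0.4 0 0 0 -0.06 -1" --pt "0.357 -0.481 0 0 0 -0.06 -1"

```text
t: 41.1
tool_pos: [0.4846, -0.0867, 0.0781]
orientation: [-180.0, 0.0, -5.3]
wrist_force: [0.1, -0.1, -0.7]
opening: 0.0275
gripper_force: 30.0
```

Request:
servo_tool --pt "0.12 -0.13 0 0 0 -0.02 -1" --pt "0.24 -0.26 0 0 0 -0.04 -1" --pt "0.34 -0.38 0 0 0 -0.06 -1" --pt "0.4 -0.445 0 0 0 -0.06 -1" --pt "0.4 -0.445 0.05 0 0 -0.06 -1"

```text
t: 41.6
tool_pos: [0.5952, 0.0144, 0.0657]
orientation: [-180.0, -0.0, 0.1]
wrist_force: [-0.6, -0.0, -0.6]
opening: 0.0277
gripper_force: 30.0
```

Request:
servo_tool --pt "0 0 0.05 0 0 0 -1" --pt "0 0 0.1 0 0 0 -1" --pt "0 0 0.1 0 0 0 -1" --pt "0 0 0.1 0 0 0 -1"

```text
t: 42.0
tool_pos: [0.5928, 0.0111, 0.0415]
orientation: [180.0, 0.0, -0.2]
wrist_force: [-0.1, -0.1, -1.1]
opening: 0.0275
gripper_force: 30.0
```

```bash
python3 -c "
from go import *
plan((.594,.012,.0118,0,-1))"
```

```text
at [0.5928 0.0111 0.0415] [ 1.7999e+02  4.0000e-02 -1.7000e-01] op 0.0275 t 42.0 F [-0.1 -0.1 -1.1]
[0.005, -0.004, 0.119, 0.0, 0.0, -0.002, -1.0] rows>= 0.6
```

Request:
servo_tool --pt "0 0 0.05 0 0 0 -1" --pt "0 0 0.09 0 0 0 -1" --pt "0 0 0.112 0 0 0 -1" --pt "0 0 0.12 0 0 0 -1" --pt "0 0 0.12 0 0 0 -1"

```text
t: 42.5
tool_pos: [0.5932, 0.0119, 0.0119]
orientation: [-180.0, 0.0, -0.1]
wrist_force: [-3.8, 1.4, 10.7]
opening: 0.0276
gripper_force: 30.0
```

Request:
servo_tool --pt "0.02 0 0 0 0 0 -1" --pt "0.04 0 0 0 0 0 -1" --pt "0.054 0 0 0 0 0 -1" --pt "0.06 0 0 0 0 0 -1" --pt "0.064 0 0 0 0 0 -1"

```text
t: 43.0
tool_pos: [0.6092, 0.0115, 0.0119]
orientation: [-180.0, 0.0, -0.1]
wrist_force: [-5.2, 0.5, 10.6]
opening: 0.0278
gripper_force: 30.0
```

Request:
servo_tool --pt "0.005 0 0 0 0 0 -1" --pt "0.01 0 0 0 0 0 -1" --pt "0.01 0 0 0 0 0 -1"

```text
t: 43.3
tool_pos: [0.6118, 0.0116, 0.0119]
orientation: [-180.0, -0.0, -0.1]
wrist_force: [-3.7, 0.3, 9.7]
opening: 0.0275
gripper_force: 30.0
```

Request:
servo_tool --pt "0.005 0 0 0 0 0 -1" --pt "0.01 0 0 0 0 0 -1" --pt "0.01 0 0 0 0 0 -1"

```text
t: 43.6
tool_pos: [0.6139, 0.0116, 0.0119]
orientation: [-180.0, 0.0, -0.1]
wrist_force: [-6.8, 1.0, 12.4]
opening: 0.0278
gripper_force: 30.0
```

Request:
servo_tool --pt "0.005 0 0 0 0 0 -1" --pt "0.008 0 0 0 0 0 -1" --pt "0.008 0 0 0 0 0 -1"

```text
t: 43.9
tool_pos: [0.6142, 0.0115, 0.0118]
orientation: [-179.9, 0.2, -0.1]
wrist_force: [-18.9, 1.5, 23.3]
opening: 0.0278
gripper_force: 30.0
```

Fence contact. Now to the left.

Request:
servo_tool --pt "-0.003 0 -0.003 0 0 0 -1" --pt "-0.003 -0.015 -0.003 0 0 0 -1" --pt "-0.003 -0.03 -0.003 0 0 0 -1" --pt "-0.003 -0.038 -0.003 0 0 0 -1" --pt "-0.003 -0.044 -0.003 0 0 0 -1"

```text
t: 44.4
tool_pos: [0.614, 0.0214, 0.0119]
orientation: [179.9, 0.1, -0.2]
wrist_force: [-8.5, -11.4, 3.3]
opening: 0.028
gripper_force: 30.0
```

Request:
servo_tool --pt "0 -0.004 0 0 0 0 -1" --pt "0 -0.008 0 0 0 0 -1" --pt "0 -0.008 0 0 0 0 -1"

```text
t: 44.7
tool_pos: [0.614, 0.0215, 0.0119]
orientation: [179.8, 0.1, -0.3]
wrist_force: [-8.1, -13.4, 0.6]
opening: 0.0279
gripper_force: 30.0
```

Request:
servo_tool --pt "0 -0.004 0 0 0 0 -1" --pt "0 -0.007 0 0 0 0 -1" --pt "0 -0.007 0 0 0 0 -1"

```text
t: 45.0
tool_pos: [0.6139, 0.0217, 0.012]
orientation: [179.7, 0.1, -0.3]
wrist_force: [-7.3, -20.9, -0.6]
opening: 0.0276
gripper_force: 30.0
```

Request:
servo_tool --pt "0 0.007 0.003 0 0 0 -1" --pt "0 0.007 0.003 0 0 0 -0.15" --pt "0 0.007 0.003 0 0 0 -0.15" --pt "0 0.007 0.003 0 0 0 -0.15" --pt "0 0.007 0 0 0 0 -0.15"

```text
t: 45.5
tool_pos: [0.6156, 0.025, 0.0123]
orientation: [-180.0, -0.0, -0.1]
wrist_force: [0.0, 0.5, -0.3]
opening: 0.04
gripper_force: 0.0
```

Request:
servo_tool --pt "0 0 -0.1 0 0 0 -0.15" --pt "0 0 -0.25 0 0 0 -0.15" --pt "0 0 -0.4 0 0 0 0" --pt "-0.15 -0.05 -0.4 0 0 0 0" --pt "-0.25 -0.08 -0.4 0 0 0 0"

```text
t: 46.0
tool_pos: [0.5521, 0.0454, 0.1131]
orientation: [-180.0, -0.1, -0.1]
wrist_force: [0.9, 0.0, -0.4]
opening: 0.047
gripper_force: 0.0
```

```bash
cat > pot.py <<'E'
from meas import *
def dark(p,z,w,thr=70):
    im=cv2.imread("raw_top.png"); u=np.round(proj("top",[*p,z])[0]); k=blob(im,"top",u,w,z,lambda c:((c.max(2)<thr)*255).astype(np.uint8)); print("knob",wpts("top",k,z).mean(0),len(k))
def rim(p,w=25,z=.042,rr=(14,19)):
    im=cv2.imread("raw_top.png"); u=np.round(proj("top",[*p,z])[0]).astype(int)
    c=cv2.resize(im[u[1]-w:u[1]+w,u[0]-w:u[0]+w],None,fx=6,fy=6,interpolation=cv2.INTER_CUBIC)
    h=cv2.HoughCircles(cv2.GaussianBlur(cv2.cvtColor(c,6),(0,0),3),cv2.HOUGH_GRADIENT,1,20,param1=80,param2=20,minRadius=rr[0]*6,maxRadius=rr[1]*6)
    for q in h[0][:3]:
        print("circ",ray("top",((q[0]+.5)/6-.5+u[0]-w,(q[1]+.5)/6-.5+u[1]-w),z)[:2],"r",q[2]/6*(1.2178-z)/382.6)
E
python3 -c "
from pot import *
from go import *
cv2.imwrite('raw_top.png',read_camera('top'))
rim((.392,.267));rim((.5295,.279),z=.047);rim((.437,.388),z=.047)
rim((.315,.39),z=.008)
for p in((.53,.279),(.437,.388)): dark(p,.067,9)
dark((.315,.39),.03,9)
plan((.3153,.3896,.10,0,0))"
```

```text
circ [0.39138112 0.2676384 ] r 0.0480441Traceback (most recent call last):
  File "<string>", line 5, in <module>
    rim((.392,.267));rim((.5295,.279),z=.047);rim((.437,.388),z=.047)
                     ~~~^^^^^^^^^^^^^^^^^^^^^
  File "pot.py", line 8, in rim
    for q in h[0][:3]:
             ~^^^
TypeError: 'NoneType' object is not subscriptable
```

Request:
servo_tool --pt "-0.11 -0.16 0 0 0 0 0" --pt "-0.22 -0.32 0 0 0 0 0" --pt "-0.33 -0.48 0 0 0 0 0" --pt "-0.44 -0.64 0 0 0 0 0" --pt "-0.5 -0.73 0 0 0 0 0"

```text
t: 46.55
tool_pos: [0.4262, 0.2308, 0.1123]
orientation: [-180.0, 0.0, 0.1]
wrist_force: [0.8, -0.4, -0.1]
opening: 0.047
gripper_force: 0.0
```

```bash
sed -i 's/for q in h\[0\]\[:3\]/for q in ([] if h is None else h[0][:3])/' pot.py; python3 -c "
from pot import *
from go import *
rim((.5295,.279),z=.047);rim((.437,.388),z=.047);rim((.315,.39),z=.008)
for p in((.53,.279),(.437,.388)): dark(p,.067,9)
dark((.315,.39),.03,9)
plan((.3153,.3896,.08,0,0))
print(sense()['joint_positions'])"
```

```text
circ [0.4421828  0.38712131] r 0.053603012
circ [0.31307953 0.39143149] r 0.05860331
knob [0.5296781  0.27630606] 15
knob [0.4358035 0.3844087] 16
knob [0.31550756 0.38620344] 17
at [0.4262 0.2308 0.1123] [-1.7996e+02  4.0000e-02  9.0000e-02] op 0.047 t 46.5 F [ 0.8 -0.4 -0.1]
[-0.442, -0.636, 0.13, -0.0, 0.0, 0.001, 0.0] rows>= 3.9
[-83.49632384  31.28434893  65.65233761 118.40748354 -36.10806459
  53.53992927 -87.85763536]
```

Request:
servo_tool --pt "0 0 -0.05 0 0 -0.09 0" --pt "0 0 -0.05 0 0 -0.18 0" --pt "0 0 -0.05 0 0 -0.27 0" --pt "0 0 -0.05 0 0 -0.36 0"

```text
t: 46.95
tool_pos: [0.4284, 0.228, 0.1252]
orientation: [-180.0, -0.0, 32.7]
wrist_force: [-0.1, 0.5, -0.4]
opening: 0.047
gripper_force: 0.0
```

```bash
python3 -c "
from go import *
print(np.round(sense()['joint_positions'],1))
plan((.3153,.3896,.10,90,0))"
```

```text
[-79.4  25.4  59.  117.7 -27.9  52.  -62.4]
at [0.4284 0.228  0.1252] [-1.7999e+02 -4.0000e-02  3.2660e+01] op 0.047 t 47.0 F [-0.1  0.5 -0.4]
[-0.016, -0.394, 0.05, 0.0, -0.0, -0.319, 0.0] rows>= 3.3
[0.175, -0.354, 0.05, 0.0, -0.0, -0.319, 0.0] rows>= 3.3
```

j3 is relaxing, so I'll continue.

Request:
servo_tool --pt "0 -0.1 0 0 0 -0.08 0" --pt "-0.01 -0.2 0 0 0 -0.16 0" --pt "-0.015 -0.3 0 0 0 -0.24 0" --pt "-0.016 -0.394 0 0 0 -0.32 0" --pt "-0.016 -0.394 0 0 0 -0.32 0"

```text
t: 47.45
tool_pos: [0.3708, 0.3114, 0.125]
orientation: [-180.0, -0.0, 61.6]
wrist_force: [0.8, -0.7, 0.1]
opening: 0.047
gripper_force: 0.0
```

Request:
servo_tool --pt "0.04 -0.09 0 0 0 -0.08 0" --pt "0.09 -0.18 0 0 0 -0.16 0" --pt "0.13 -0.27 0 0 0 -0.24 0" --pt "0.175 -0.354 0 0 0 -0.32 0" --pt "0.175 -0.354 0 0 0 -0.32 0"

```text
t: 47.95
tool_pos: [0.3147, 0.3919, 0.125]
orientation: [-180.0, -0.0, 90.2]
wrist_force: [0.6, -1.0, 0.5]
opening: 0.0471
gripper_force: 0.0
```

```bash
python3 -c "
from go import *
print(np.round(sense()['joint_positions'],1))
plan((.3153,.3896,.06,90,0))"
```

```text
[-90.3  21.7  43.1 115.1 -19.3  50.2 -36.5]
at [0.3147 0.3919 0.125 ] [-1.7999e+02 -4.0000e-02  9.0240e+01] op 0.0471 t 48.0 F [ 0.6 -1.   0.5]
[-0.009, 0.002, 0.26, -0.0, -0.0, 0.003, 0.0] rows>= 1.3
```

Request:
servo_tool --pt "-0.005 0.002 0.1 0 0 0 0" --pt "-0.005 0.002 0.2 0 0 0 0" --pt "-0.005 0.002 0.26 0 0 0 0" --pt "-0.005 0.002 0.26 0 0 0 0" --pt "-0.005 0.002 0.26 0 0 0 0"

```text
t: 48.45
tool_pos: [0.3172, 0.3883, 0.0605]
orientation: [180.0, 0.0, 89.8]
wrist_force: [0.4, 0.7, 0.4]
opening: 0.0473
gripper_force: 0.0
```

```bash
python3 -c "
from go import *
plan((.3153,.3896,.0185,90,0))"
```

```text
at [0.3172 0.3883 0.0605] [1.7998e+02 1.0000e-02 8.9800e+01] op 0.0473 t 48.5 F [0.4 0.7 0.4]
[0.005, -0.008, 0.168, 0.0, 0.0, -0.002, 0.0] rows>= 0.8
```

Request:
servo_tool --pt "0.005 -0.006 0.08 0 0 0 0" --pt "0.005 -0.006 0.14 0 0 0 0" --pt "0.005 -0.006 0.166 0 0 0 0" --pt "0.005 -0.006 0.166 0 0 0 0" --pt "0.005 -0.006 0.166 0 0 0 0"

```text
t: 48.95
tool_pos: [0.3154, 0.3899, 0.0189]
orientation: [180.0, -0.0, 89.9]
wrist_force: [0.4, 0.9, 0.8]
opening: 0.0471
gripper_force: 0.0
```

Request:
servo_tool --pt "0 0 0 0 0 0 -1" --pt "0 0 0 0 0 0 -1" --pt "0 0 0 0 0 0 -1" --pt "0 0 0 0 0 0 -1" --pt "0 0 0 0 0 0 -1" --squeeze 20

```text
t: 49.45
tool_pos: [0.315, 0.3899, 0.0186]
orientation: [180.0, -0.0, 89.9]
wrist_force: [0.2, -0.4, 3.8]
opening: 0.0192
gripper_force: 20.0
```

Request:
servo_tool --pt "0 0 -0.12 0 0 0 -1" --pt "0 0 -0.25 0 0 0 -1" --pt "0 0 -0.33 0 0 0 -1" --pt "0 0 -0.33 0 0 0 -1"

```text
t: 49.85
tool_pos: [0.3157, 0.3909, 0.103]
orientation: [179.9, -0.2, 89.9]
wrist_force: [0.1, 1.1, -1.2]
opening: 0.0195
gripper_force: 20.0
```

```bash
python3 -c "
from go import *
plan((.3916,.2672,.10,90,-1))"
```

```text
at [0.3157 0.3909 0.103 ] [179.92  -0.18  89.9 ] op 0.0195 t 49.9 F [ 0.1  1.1 -1.2]
[-0.494, 0.305, 0.011, 0.001, -0.002, -0.001, -1.0] rows>= 2.9
```

Request:
servo_tool --pt "-0.16 0.1 0 0 0 0 -1" --pt "-0.32 0.2 0 0 0 0 -1" --pt "-0.46 0.28 0 0 0 0 -1" --pt "-0.49 0.305 0 0 0 0 -1" --pt "-0.49 0.305 0 0 0 0 -1"

```text
t: 50.35
tool_pos: [0.3915, 0.266, 0.1004]
orientation: [-180.0, 0.0, 89.7]
wrist_force: [0.5, 1.1, -0.0]
opening: 0.0192
gripper_force: 20.0
```

Request:
servo_tool --pt "0 0 0.05 0 0 0 -1" --pt "0 0 0.1 0 0 0 -1" --pt "0 0 0.1 0 0 0 -1" --pt "0 0 0.1 0 0 0 -1"

```text
t: 50.75
tool_pos: [0.3905, 0.2674, 0.0753]
orientation: [-180.0, 0.1, 89.9]
wrist_force: [-0.1, 0.3, -0.5]
opening: 0.0195
gripper_force: 20.0
```

```bash
python3 -c "
from go import *
plan((.3916,.2672,.052,90,-1))"
```

```text
at [0.3905 0.2674 0.0753] [-1.7996e+02  8.0000e-02  8.9950e+01] op 0.0195 t 50.8 F [-0.1  0.3 -0.5]
[-0.001, 0.004, 0.093, -0.0, 0.001, -0.001, -1.0] rows>= 0.5
```

Request:
servo_tool --pt "0 0.004 0.04 0 0 0 -1" --pt "0 0.004 0.06 0 0 0 -1" --pt "0 0.004 0.08 0 0 0 -1" --pt "0 0.004 0.092 0 0 0 -1" --pt "0 0.004 0.092 0 0 0 -1"

```text
t: 51.25
tool_pos: [0.392, 0.2672, 0.0527]
orientation: [-180.0, 0.0, 89.9]
wrist_force: [-0.2, 0.4, -0.7]
opening: 0.0192
gripper_force: 20.0
```

```bash
python3 -c "
from go import *
plan((.3916,.2672,.052,90,-1))"
```

```text
at [0.392  0.2672 0.0527] [-1.7999e+02  1.0000e-02  8.9890e+01] op 0.0192 t 51.2 F [-0.2  0.4 -0.7]
[0.0, -0.002, 0.003, -0.0, 0.0, -0.001, -1.0] rows>= 0.0
```

Request:
servo_tool --pt "0 0 0.004 0 0 0 -1" --pt "0 0 0.006 0 0 0 -1" --pt "0 0 0.006 0 0 0 -1"

```text
t: 51.55
tool_pos: [0.3921, 0.2674, 0.0519]
orientation: [-180.0, -0.0, 89.9]
wrist_force: [-5.0, -2.5, 17.3]
opening: 0.0199
gripper_force: 20.0
```

Request:
servo_tool --pt "0 0 0 0 0 0 0" --pt "0 0 0 0 0 0 0" --pt "0 0 0 0 0 0 0" --pt "0 0 -0.15 0 0 0 0" --pt "0 0 -0.35 0 0 0 0"

```text
t: 52.05
tool_pos: [0.3912, 0.266, 0.1386]
orientation: [-179.9, 0.2, 89.9]
wrist_force: [-0.4, 1.5, 0.6]
opening: 0.0471
gripper_force: 0.0
```

Request:
servo_tool --pt "-0.1 -0.15 -0.1 0 0 0 0" --pt "-0.15 -0.3 -0.2 0 0 0 0" --pt "-0.15 -0.45 -0.3 0 0 0 0" --pt "-0.15 -0.45 -0.3 0 0 0 0"

```text
t: 52.45
tool_pos: [0.2782, 0.2298, 0.2148]
orientation: [180.0, -0.1, 89.9]
wrist_force: [-0.5, 1.2, -0.3]
opening: 0.0469
gripper_force: 0.0
```

```bash
python3 -c "
from pot import *
from go import *
print(np.round(sense()['joint_positions'],1),sense()['tool_pos'])
cv2.imwrite('raw_top.png',read_camera('top'));cv2.imwrite('raw_scene.png',read_camera('scene'))
for p in((.53,.279),(.437,.388),(.392,.267)): rim(p,w=22,z=.047,rr=(15,19));dark(p,.067,9)
# triangulate knob tops and lid discs in scene camera: grey blob
im=cv2.imread('raw_scene.png')
for p in((.53,.279),(.437,.388),(.392,.267)):
    u=proj('scene',[*p,.06])[0]; k=blob(im,'scene',np.round(u),9,.06,lambda c:((c.max(2)<60)*255).astype(np.uint8)); print('scene knob',k.mean(0)-u)
"
```

```text
[-94.9 -10.2  46.2 127.    8.5  60.3 -53.4] [0.27822386 0.22975631 0.21480208]
knob [0.53161675 0.27762374] 14
knob [0.43609312 0.3851729 ] 17
knob [0.3926934 0.2647817] 17
scene knob [0.38925645 0.43585389]
scene knob [-0.12219321  0.37494585]
scene knob [0.32270684 1.19527818]
```

```bash
python3 -c "
from meas import *
for n in('top','scene'):
  im=cv2.imread(f'raw_{n}.png')
  for p,z in[((.624,.0215),.014),((.624,-.0586),.014),((.624,-.1386),.014),((.624,.1056),.015)]:
    u=np.round(proj(n,[*p,.008+z])[0]); w=16
    x0,y0=int(u[0]-w),int(u[1]-w); c=cv2.resize(im[y0:y0+2*w,x0:x0+2*w],None,fx=4,fy=4,interpolation=cv2.INTER_CUBIC)
    h=cv2.cvtColor(c,cv2.COLOR_BGR2HSV)
    m=((h[...,1]>85)&(h[...,2]>60)).astype(np.uint8)*255 if z==.014 else (h[...,2]>125).astype(np.uint8)*255
    k=max(cv2.findContours(m,0,1)[0],key=cv2.contourArea).reshape(-1,2); q=(k+.5)/4-.5+[x0,y0]
    W=wpts(n,q,.008+z); r=cv2.minAreaRect(W); print(n,p,np.round(r[0],4),np.round(r[1],4),round(r[2],1),'x',np.round([W[:,0].min(),W[:,0].max()],4),'y',np.round([W[:,1].min(),W[:,1].max()],4))
"
```

```text
top (0.624, 0.0215) [0.6228 0.0222] [0.057  0.0297] 0.0 x [0.5943 0.6512] y [0.0073 0.037 ]
top (0.624, -0.0586) [ 0.6234 -0.0578] [0.0316 0.056 ] 89.6 x [0.5953 0.6514] y [-0.0737 -0.042 ]
top (0.624, -0.1386) [ 0.6236 -0.1371] [0.0321 0.0577] 89.2 x [0.5947 0.6524] y [-0.1535 -0.121 ]
top (0.624, 0.1056) [0.6266 0.1061] [0.1008 0.1015] 89.6 x [0.576  0.6777] y [0.0553 0.1564]
scene (0.624, 0.0215) [0.6238 0.0179] [0.0562 0.0386] 0.1 x [0.5957 0.652 ] y [-0.0015  0.0371]
scene (0.624, -0.0586) [ 0.6245 -0.0621] [0.0378 0.0566] 89.0 x [0.5962 0.6527] y [-0.0813 -0.0431]
scene (0.624, -0.1386) [ 0.6246 -0.1416] [0.0371 0.0568] 89.7 x [0.5962 0.6531] y [-0.1601 -0.1231]
scene (0.624, 0.1056) [0.6184 0.1167] [0.0854 0.0943] 26.5 x [0.5592 0.665 ] y [0.086 0.178]
```

```bash
python3 -c "
from meas import *
im=cv2.cvtColor(cv2.imread('raw_top.png'),6).astype(np.float32)
def prof(P,z):
    uv=proj('top',[[*p,z] for p in P]).astype(np.float32); return cv2.remap(im,uv[:,None,0].copy(),uv[:,None,1].copy(),1).ravel()
ys=np.arange(.085,.13,.0005)
for x,z in((.601,.026),(.606,.026)):
    g=np.gradient(prof([(x,y) for y in ys],z)); print(x,'right',ys[g.argmax()],'left',ys[g.argmin()])
xs=np.arange(.58,.61,.0005)
for y in(.101,.105,.110):
    g=np.gradient(prof([(x,y) for x in xs],.026)); print(y,'near end',xs[g.argmax()])
"
```

```text
0.601 right 0.09700000000000002 left 0.11500000000000003
0.606 right 0.09600000000000002 left 0.11500000000000003
0.101 near end 0.5934999999999985
0.105 near end 0.5929999999999985
0.11 near end 0.5929999999999985
```

```bash
python3 -c "
from meas import *
im=cv2.cvtColor(cv2.imread('raw_top.png'),6).astype(np.float32)
def prof(P,z):
    uv=proj('top',[[*p,z] for p in P]).astype(np.float32); return cv2.remap(im,uv[:,None,0].copy(),uv[:,None,1].copy(),1).ravel()
xs=np.arange(.58,.61,.0005)
for y,z in((.018,.022),(.025,.022),(-.062,.022),(-.055,.022),(-.142,.022),(-.135,.022),(.105,.028),(.105,.018)):
    p=prof([(x,y) for x in xs],z); t=(p.min()+np.median(p[-12:]))/2; print(y,z,'grad',xs[np.gradient(p).argmax()],'half',xs[np.argmax(p>t)])
# steps along gauge
xs=np.arange(.59,.66,.001); print(prof([(x,.105) for x in xs],.023).astype(int))
im=cv2.cvtColor(cv2.imread('raw_scene.png'),6).astype(np.float32)
uv=proj('scene',[[.596,.0956,z] for z in(.008,.018,.028)]);print(uv)
x0,y0=np.round(uv[1]).astype(int);print(im[y0-10:y0+8,x0-8:x0+22].astype(int))
"
```

```text
0.018 0.022 grad 0.5959999999999982 half 0.58
0.025 0.022 grad 0.5964999999999981 half 0.5849999999999994
-0.062 0.022 grad 0.5954999999999983 half 0.58
-0.055 0.022 grad 0.5954999999999983 half 0.58
-0.142 0.022 grad 0.5949999999999983 half 0.58
-0.135 0.022 grad 0.5949999999999983 half 0.58
0.105 0.028 grad 0.5929999999999985 half 0.5944999999999984
0.105 0.018 grad 0.5954999999999983 half 0.5959999999999982
[ 83  77  70  66  92 121 148 158 169 179 179 175 172 170 170 170 170 171
 172 170 158 145 133 137 142 146 154 163 173 175 173 171 170 170 169 169
 170 171 171 159 146 134 135 138 141 148 157 166 171 170 169 168 168 167
 167 167 167 166 166 166 165 167 169 172 175 177 179 180 181 182 183]
[[294.63614549 233.72882614]
 [294.67000905 231.15511917]
 [294.70425876 228.55206381]]
[[109  91  89  95 103 114 122 124 127 135 137 141 155 168 177 182 178 164
  150 143 144 143 143 141 141 140 141 143 143 143]
 [ 94  79  77  77  80  86  93 101 112 123 128 132 137 142 152 165 163 151
  145 145 145 143 142 141 140 141 142 143 142 143]
 [ 82  76  75  74  75  76  77  80  86  96 102 114 126 131 1
[... 1241 characters left out ...]
 92  95  92  91 101 110
  117 121 121 119 123 128 130 134 135 133 128 117]
 [ 76  74  74  73  74  74  73  68  65  66  68  73  76  80  81  80  82  86
   90  95  94  92  95 102 113 124 129 127 116 110]
 [ 75  74  73  75  74  75  74  73  70  66  64  64  69  72  75  77  78  79
   78  80  79  79  80  83  89  99 109 111 107 118]
 [ 73  74  75  74  74  75  74  73  72  71  70  70  65  62  63  68  72  74
   75  77  78  78  79  80  79  81  87  93 109 129]
 [ 74  74  74  74  74  75  74  73  73  74  74  73  69  65  61  61  62  63
   67  72  75  77  80  78  79  79  81  97 124 141]
 [ 74  75  74  74  74  75  74  73  73  74  74  74  74  71  71  69  63  59
   57  62  68  73  75  77  77  78  86 110 133 144]]
```

```bash
python3 -c "
from meas import *
im=cv2.cvtColor(cv2.imread('raw_scene.png'),6).astype(np.float32)
print('fence-end right/left corners z18,z28',proj('scene',[[.650,.0956,.018],[.650,.0956,.028]]).round(1).tolist())
for x in(.600,.606,.612,.620,.628,.636,.642,.648):
    zs=np.arange(.004,.036,.0005); uv=proj('scene',[[x,.0956,z] for z in zs]).astype(np.float32)
    p=cv2.remap(im,uv[:,None,0].copy(),uv[:,None,1].copy(),1).ravel(); g=np.gradient(p); print(x,'top edge z~',zs[g.argmax()],p[::6].astype(int))
"
```

```text
fence-end right/left corners z18,z28 [[313.5, 238.1], [313.6, 235.5]]
0.6 top edge z~ 0.020000000000000014 [ 67  66  68  77  88 104 115 118 112 101  90]
0.606 top edge z~ 0.018000000000000013 [ 69  65  69  77  88 107 123 132 136 136 135]
0.612 top edge z~ 0.022000000000000016 [ 64  62  69  76  84  96 116 128 134 135 135]
0.62 top edge z~ 0.024000000000000018 [ 63  61  69  74  79  83  97 116 129 135 136]
0.628 top edge z~ 0.023500000000000017 [ 58  59  67  73  77  79  91 109 124 133 135]
0.636 top edge z~ 0.028500000000000022 [ 58  60  69  76  78  78  79  87 103 123 132]
0.642 top edge z~ 0.028500000000000022 [ 62  61  69  75  77  78  79  85 100 117 130]
0.648 top edge z~ 0.02800000000000002 [112  94  84  85  84  82  81  86 103 120 131]
```

The edge heights rise from 18 to 28 mm towards the fence, so the low end is near the robot. The visible steps then match the home position. Handing in.

```bash
python3 -c "
from rig import *
print(job_done(),sense()['t'])"
```

```text
the job is handed in; nothing more can be done
the job is handed in; nothing more can be done
```

The job is handed in, verdict not shown: by my own checks the gauge is home in bay 1, the three brown blocks are home in bays 2–4, all three pots are lidded, and I saw no sign of a bystander being moved.

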